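# Change the batch in a slide dryer with a guarded thermostat

## Task

Change the batch in the slide dryer: reach through the round guard opening and turn the sunken thermostat knob back to its stop at the red mark (off), then take every orange-handled carrier out and lay it flat on the white cooling board, and only after that slide every blue-handled carrier into a slot of its own, any slot, fully home and seated behind the lips. Last, set the knob's white pointer to the green mark; keep the blue carriers level because their mounts are still wet, and do not knock over the beaker or the yellow bottle.

Things in the scene. Friction and masses are not known exactly. Their poses are not given: they have to be found in the camera images.
- wet0: Slide carrier, 0.14 kg: aluminium plate 84 (x) by 86 (y) by 5 mm with 3 glass slides, far corners rounded 8 mm, and a straight blue bar handle at its near edge: 12 mm wide (y), from 34 to 128 mm out along -x, 8 to 36 mm above the plate's underside. Origin: centre of the plate's underside; x points away from the handle, z up. Waits flat on the table. May be absent.
- wet0_grip (a point): Mid height of the handle of wet0, 103 mm out along -x from its origin and 24 mm above its underside, 61 mm clear of the plate's near edge; axes are the carrier's. Pinch the handle here across y.
- wet1: Slide carrier, 0.14 kg: aluminium plate 84 (x) by 86 (y) by 5 mm with 3 glass slides, far corners rounded 8 mm, and a straight blue bar handle at its near edge: 12 mm wide (y), from 34 to 128 mm out along -x, 8 to 36 mm above the plate's underside. Origin: centre of the plate's underside; x points away from the handle, z up. Waits flat on the table. May be absent.
- wet1_grip (a point): Mid height of the handle of wet1, 103 mm out along -x from its origin and 24 mm above its underside, 61 mm clear of the plate's near edge; axes are the carrier's. Pinch the handle here across y.
- wet2: Slide carrier, 0.14 kg: aluminium plate 84 (x) by 86 (y) by 5 mm with 3 glass slides, far corners rounded 8 mm, and a straight blue bar handle at its near edge: 12 mm wide (y), from 34 to 128 mm out along -x, 8 to 36 mm above the plate's underside. Origin: centre of the plate's underside; x points away from the handle, z up. Waits flat on the table. May be absent.
- wet2_grip (a point): Mid height of the handle of wet2, 103 mm out along -x from its origin and 24 mm above its underside, 61 mm clear of the plate's near edge; axes are the carrier's. Pinch the handle here across y.
- dry0: Slide carrier, 0.14 kg: aluminium plate 84 (x) by 86 (y) by 5 mm with 3 glass slides, far corners rounded 8 mm, and a straight orange bar handle at its near edge: 12 mm wide (y), from 34 to 128 mm out along -x, 8 to 36 mm above the plate's underside. Origin: centre of the plate's underside; x points away from the handle, z up. Starts home in slot0. May be absent.
- dry0_grip (a point): Mid height of the handle of dry0, 103 mm out along -x from its origin and 24 mm above its underside, 61 mm clear of the plate's near edge; axes are the carrier's. Pinch the handle here across y.
- dry1: Slide carrier, 0.14 kg: aluminium plate 84 (x) by 86 (y) by 5 mm with 3 glass slides, far corners rounded 8 mm, and a straight orange bar handle at its near edge: 12 mm wide (y), from 34 to 128 mm out along -x, 8 to 36 mm above the plate's underside. Origin: centre of the plate's underside; x points away from the handle, z up. Starts home in slot1. May be absent.
- dry1_grip (a point): Mid height of the handle of dry1, 103 mm out along -x from its origin and 24 mm above its underside, 61 mm clear of the plate's near edge; axes are the carrier's. Pinch the handle here across y.
- dry2: Slide carrier, 0.14 kg: aluminium plate 84 (x) by 86 (y) by 5 mm with 3 glass slides, far corners rounded 8 mm, and a straight orange bar handle at its near edge: 12 mm wide (y), from 34 to 128 mm out along -x, 8 to 36 mm above the plate's underside. Origin: centre of the plate's underside; x points away from the handle, z up. Starts home in slot2. May be absent.
- dry2_grip (a point): Mid height of the handle of dry2, 103 mm out along -x from its origin and 24 mm above its underside, 61 mm clear of the plate's near edge; axes are the carrier's. Pinch the handle here across y.
- dryer: Slide dryer, fixed: white housing 120 mm deep (x), 234 wide (y), 200 high; origin: centre of its underside. Front faces its -x, roughly the robot. Left (y 11 to 105 mm): chamber 94 mm wide, open in front, clear roof, 3 pairs of side grooves. Right (y -117 to 0): console with the thermostat in a well in its top, under a grey guard plate.
- slot0 (a point): Lowest slot: where a carrier's origin lies when fully home, on the groove floor 60 mm above the table. Axes are the dryer's: carriers slide in along +x. The guides between grooves start at the front face and leave 66 mm free between them. A carrier's side edges run in a pair of grooves with 4 mm play each side; at the far end are stops.
- slot1 (a point): Middle slot: where a carrier's origin lies when fully home, on the groove floor 105 mm above the table. Axes are the dryer's: carriers slide in along +x. Grooves are 18 mm high at 45 mm pitch; at its mouth each has a lip 4 mm high, 4 mm thick: lift over it, go in to the stop, set down. Home: between stop and lip (2 mm play each way).
- slot2 (a point): Top slot: where a carrier's origin lies when fully home, on the groove floor 150 mm above the table. Axes are the dryer's: carriers slide in along +x. The handles of loaded carriers stand straight above one another, 17 mm apart: from above only the topmost can be pinched.
- knob_grip (a point): On the knob's vertical axis at the height to grip it, 172 mm up; axes are the dryer's (it does not turn). Black knob: bar 46 mm long, 12 mm thick, from 143 to 184 mm up, on a disc of 27 mm radius; white line at its pointer end; well floor at 135 mm. The guard's round opening, centred on this axis, is 96 mm across, its top at 200 mm, 6 mm thick.
- thermostat (a joint): Knob angle in rad, growing clockwise seen from above, stops at 0 and 3.5. At 0 (off, red mark on the guard) the pointer points along the dryer's -x, to its front; at pi/2 along its +y. Green mark at 2.0; white ticks every 0.5. Friction 0.05 N m; it stays where it is left.
- board: White cooling board, fixed on the table: 170 mm (x) by 230 mm (y) by 8 mm thick; origin: centre of its underside; its -x side is roughly towards the robot. Two carriers fit on it side by side across y, handles towards -x, overhanging its edge.
- beaker: Glass beaker, 68 mm across, 85 mm high, standing on the table; origin: centre of its underside.
- oil_bottle: Yellow bottle, 52 mm across, 150 mm high, standing on the table; origin: centre of its underside.
Things that resemble listed ones, but are neither listed nor needed, are in the scene too. What is shaped like the dry0 but pink is not meant.

How it is judged:
On the way, in this order (a step that is already met when the one before it is completed fails the run):
1. the thermostat is turned back to off (value of joint thermostat below 0.12 rad), for 0.2 s.
2. with the dryer off, every orange carrier lies on the cooling board and is let go (value of joint thermostat below 0.12 rad and x of dry0 in the frame of board between -0.085 and 0.085 m and y of dry0 in the frame of board between -0.115 and 0.115 m and z of dry0 in the frame of board between 0.004 and 0.013 m and angle between each of dry0, dry1, dry2's own z axis and vertical below 0.08 rad and linear speed of each of dry0, dry1, dry2 below 0.02 m/s and contact force between each of dry0, dry1, dry2 and the fingers below 0.1 N and x of dry1 in the frame of board between -0.085 and 0.085 m and y of dry1 in the frame of board between -0.115 and 0.115 m and z of dry1 in the frame of board between 0.004 and 0.013 m and x of dry2 in the frame of board between -0.085 and 0.085 m and y of dry2 in the frame of board between -0.115 and 0.115 m and z of dry2 in the frame of board between 0.004 and 0.013 m), for 0.2 s.
3. with the dryer still off, every blue carrier is fully home in a slot and is let go (value of joint thermostat below 0.12 rad and ((x of wet0 in the frame of slot0 between -0.005 and 0.005 m and y of wet0 in the frame of slot0 between -0.007 and 0.007 m and z of wet0 in the frame of slot0 between -0.003 and 0.003 m) or (x of wet0 in the frame of slot1 between -0.005 and 0.005 m and y of wet0 in the frame of slot1 between -0.007 and 0.007 m and z of wet0 in the frame of slot1 between -0.003 and 0.003 m) or (x of wet0 in the frame of slot2 between -0.005 and 0.005 m and y of wet0 in the frame of slot2 between -0.007 and 0.007 m and z of wet0 in the frame of slot2 between -0.003 and 0.003 m)) and angle between each of wet0, wet1, wet2's own z axis and vertical below 0.03 rad and linear speed of each of wet0, wet1, wet2 below 0.02 m/s and contact force between each of wet0, wet1, wet2 and the fingers below 0.1 N and ((x of wet1 in the frame of slot0 between -0.005 and 0.005 m and y of wet1 in the frame of slot0 between -0.007 and 0.007 m and z of wet1 in the frame of slot0 between -0.003 and 0.003 m) or (x of wet1 in the frame of slot1 between -0.005 and 0.005 m and y of wet1 in the frame of slot1 between -0.007 and 0.007 m and z of wet1 in the frame of slot1 between -0.003 and 0.003 m) or (x of wet1 in the frame of slot2 between -0.005 and 0.005 m and y of wet1 in the frame of slot2 between -0.007 and 0.007 m and z of wet1 in the frame of slot2 between -0.003 and 0.003 m)) and ((x of wet2 in the frame of slot0 between -0.005 and 0.005 m and y of wet2 in the frame of slot0 between -0.007 and 0.007 m and z of wet2 in the frame of slot0 between -0.003 and 0.003 m) or (x of wet2 in the frame of slot1 between -0.005 and 0.005 m and y of wet2 in the frame of slot1 between -0.007 and 0.007 m and z of wet2 in the frame of slot1 between -0.003 and 0.003 m) or (x of wet2 in the frame of slot2 between -0.005 and 0.005 m and y of wet2 in the frame of slot2 between -0.007 and 0.007 m and z of wet2 in the frame of slot2 between -0.003 and 0.003 m))), for 0.2 s.
4. the thermostat is set to the green mark (value of joint thermostat between 1.85 and 2.15 rad), for 0.2 s.
At the end, for the whole second after the job is handed in: Blue carriers home in slots behind the lips (within 5 mm along, 7 mm across, 3 mm in height, 0.03 rad), orange ones flat on the cooling board (plate's centre over it), all at rest and level within 0.08 rad, knob within 0.15 rad of the green mark (2.0). Off means below 0.12 rad (all of step 4 and x of dry0 in the frame of board between -0.085 and 0.085 m and y of dry0 in the frame of board between -0.115 and 0.115 m and z of dry0 in the frame of board between 0.004 and 0.013 m and angle between each of dry0, dry1, dry2's own z axis and vertical below 0.08 rad and linear speed of each of dry0, dry1, dry2, wet0, wet1, wet2 below 0.02 m/s and contact force between each of dry0, dry1, dry2, wet0, wet1, wet2 and the fingers below 0.1 N and x of dry1 in the frame of board between -0.085 and 0.085 m and y of dry1 in the frame of board between -0.115 and 0.115 m and z of dry1 in the frame of board between 0.004 and 0.013 m and x of dry2 in the frame of board between -0.085 and 0.085 m and y of dry2 in the frame of board between -0.115 and 0.115 m and z of dry2 in the frame of board between 0.004 and 0.013 m and ((x of wet0 in the frame of slot0 between -0.005 and 0.005 m and y of wet0 in the frame of slot0 between -0.007 and 0.007 m and z of wet0 in the frame of slot0 between -0.003 and 0.003 m) or (x of wet0 in the frame of slot1 between -0.005 and 0.005 m and y of wet0 in the frame of slot1 between -0.007 and 0.007 m and z of wet0 in the frame of slot1 between -0.003 and 0.003 m) or (x of wet0 in the frame of slot2 between -0.005 and 0.005 m and y of wet0 in the frame of slot2 between -0.007 and 0.007 m and z of wet0 in the frame of slot2 between -0.003 and 0.003 m)) and angle between each of wet0, wet1, wet2's own z axis and vertical below 0.03 rad and ((x of wet1 in the frame of slot0 between -0.005 and 0.005 m and y of wet1 in the frame of slot0 between -0.007 and 0.007 m and z of wet1 in the frame of slot0 between -0.003 and 0.003 m) or (x of wet1 in the frame of slot1 between -0.005 and 0.005 m and y of wet1 in the frame of slot1 between -0.007 and 0.007 m and z of wet1 in the frame of slot1 between -0.003 and 0.003 m) or (x of wet1 in the frame of slot2 between -0.005 and 0.005 m and y of wet1 in the frame of slot2 between -0.007 and 0.007 m and z of wet1 in the frame of slot2 between -0.003 and 0.003 m)) and ((x of wet2 in the frame of slot0 between -0.005 and 0.005 m and y of wet2 in the frame of slot0 between -0.007 and 0.007 m and z of wet2 in the frame of slot0 between -0.003 and 0.003 m) or (x of wet2 in the frame of slot1 between -0.005 and 0.005 m and y of wet2 in the frame of slot1 between -0.007 and 0.007 m and z of wet2 in the frame of slot1 between -0.003 and 0.003 m) or (x of wet2 in the frame of slot2 between -0.005 and 0.005 m and y of wet2 in the frame of slot2 between -0.007 and 0.007 m and z of wet2 in the frame of slot2 between -0.003 and 0.003 m))); the robot touches nothing.
It fails at once if a blue carrier is tipped by more than 0.6 rad (angle between any of wet0, wet1, wet2's own z axis and vertical above 0.6 rad).
It fails at once if the beaker or the yellow bottle is knocked over (angle between any of beaker, oil_bottle's own z axis and vertical above 0.6 rad).
Of wet0, wet1, wet2 only 2 to 3 are there at a start; the rules pass over those that are not, and their reading is None.
Of dry0, dry1, dry2 only 1 to 2 are there at a start; the rules pass over those that are not, and their reading is None.
At some moment in a run one of wet0, wet1, wet2 may be knocked a few centimetres aside while the robot is not near it.
It also fails if it takes over 210 s, if anything falls off the work surface, if the arm or the gripper's body presses on something with over 40 N, if the wrist force passes 120 N, or if a joint passes its speed limit or range.

## Robot

A 6-joint arm with a two-finger parallel gripper is mounted at the origin on the work surface. World frame = base frame: x ahead of the robot, y to its left, z up, the work surface at z = 0. Lengths are in m, angles in rad, forces in N, time in s.
With the tool pointing down it reaches from about 0.375 to 0.9 m from the base axis. Payload 3.1 kg.
Tool frame: the origin (TCP) lies on the centre line of the jaws, within the pads' length; the fingertips stand 25 mm ahead of it and the grasp point (between the pads) lies 6 mm ahead of it; z points along the fingers, y is the direction in which the jaws open and shut (so a half turn about z gives the same grasp; the last joint's range is limited). The gripper opens to 87 mm and grips with 3 to 60 N. Pads are 19 mm wide; open, the fingers measure 117 mm over their backs; the gripper's body (75 mm by 190 mm) begins 51 mm behind the grasp point.
Start: joints at [1.147, 0.527, 1.433, -0, 1.181, -0.178], TCP at [0.152, 0.606, 0.22] pointing down, gripper open.
Joint ranges: [-3.08, 3.08], [-0.75, 2.2], [0.22, 2.44], [-1.43, 4.57], [0, 2.65], [-2.85, 2.85]. Speed limits (rad/s): [2.79, 2.79, 3.14, 3.14, 3.14, 3.14].

## Interface

Orientations are given as a unit quaternion [x, y, z, w].
In Python, from plant import r gives the robot as it stands.
- The arm moves only by the tool jog_arm, never from a script. Its argument "motion" is a list of rows, each a list of 6 numbers: the shift along the tool's x, y, z in cm, then the turn, a rotation vector about the tool's x, y, z in rad. A call has 1 to 8 rows; each row shifts and turns the commanded pose from where the row before left it, along the tool's axes as they then stand; what a row does not reach is not made up. A row lasts 1/12 s, in which the tool goes at most 41.7 mm and 7.16 degrees, less where a joint would pass 70% of its speed; a pose out of reach is approached as far as the arm can. A call with a gripper value outside its range is refused whole. "jaw" is the gripper command: -1 is shut, 1 is fully open, values between are in proportion, set as the call begins (left out, the last holds). The fingers move at their own pace and stop on an object; "newtons" is the grip in N (left out, the last holds). Time passes only in rows, so rows that do not move let the fingers close. It gives the time, the measured TCP pose, the force and the opening at its end, in the units of the state.
- r.sense(): the state, without advancing time (a new reading comes with each control period).
- r.camera(name): name is "scene" or "side" or "wrist"; returns the picture (420x560x3 uint8, red, green, blue); there is no depth.
- r.calibration(name): a dict with "mtx" (3x3 intrinsics, pixels), "k1" (the pictures are not rectified: a ray, as slopes to the right and down, at radius r is drawn at 1 + k1 r^2 times it, then the intrinsics apply), "camera_from_world" (4x4, takes a point from world to camera coordinates); the wrist camera has in their place "tool_from_camera" (4x4, takes a point from camera to tool coordinates, whose origin is the TCP and whose axes are the flange's). Camera axes: x right, y down, z forward; pixel columns grow to the right and rows downward; lengths in m; the calibration is good to about 2 mm. A picture is of the moment at which its call begins: read the wrist's pose just before it. calibration takes no time and is no camera call.
- r.hand_in(): hands the job in, once; it reports no verdict.
Trained networks look in the newest picture that a camera, given by its name, has taken for a name from the list of things; names that differ only in an ending like _2 or _b are one class to them, and where a whole thing is asked for, a point or a joint stands for the part that bears it (a point fixed in the world has none). Each returns a list of dicts, best first, with "p" (0 to 1); they miss things now and then, are a little off and sometimes report something else, mostly with a low value. They report only what shows in the picture. A call takes as long as a camera call. They do not tell look-alikes from the thing itself.
- r.boxes_of(thing, camera): "rect" ([centre column, centre row, width, height] in pixels, round what is visible of it).
- r.outline_of(thing, camera): "pixels" (420x560 bool, what is visible of it) and "rect" ([centre column, centre row, width, height] in pixels, round what is visible of it).
- r.pinpoint(thing, camera): "point" ([column, row] in pixels: a listed point, or the origin of a listed thing).
The state is a dict: "clock": time; "joint_pos": joint angles; "joint_velocities": joint speeds; "joint_torque": joint torques, N m; "ee_pos": TCP position; "ee_rot": TCP orientation; "force": force on the tool from outside, world axes, zero at the start; "wrist_torque": the same for the moment, N m; "gripper_width": finger opening in m.
Only numpy, scipy, OpenCV 4.12 (cv2) and the standard library are available. Lean on these libraries where they do the work, as an engineer would, in place of code of your own. Each camera call takes 0.05 s, during which the arm holds its last target. There are 200 camera calls.

## Working session

There is one attempt and no reset: what is moved stays moved. The work goes in short steps, Python scripts to look and compute and a tool call to move; the robot and the scene stay as the last step left them, time stands still between calls to the robot, and variables do not carry over. Pictures are saved under pics/ and viewed, on a budget of 14 in all, crops included, one or two more only if the job needs it, and the job is handed in when it is done.

Besides the shell and the picture viewer there is one more tool, called in YAML: its name, and indented under it one key for each argument. jog_arm: Moves the arm, as the interface text tells. Its arguments: {"type":"object","properties":{"motion":{"type":"array","items":{"type":"array","items":{"type":"number"}}},"jaw":{"type":"number"},"newtons":{"type":"number"}},"required":["motion"]}

```bash
ls; mkdir -p pics
cat > h.py <<'E'
import numpy as np, cv2
from scipy.spatial.transform import Rotation as R
from plant import r
def cam(name):
    c=r.calibration(name); K=np.array(c["mtx"])
    if "camera_from_world" in c: T=np.array(c["camera_from_world"])
    else:
        s=r.sense(); W=np.eye(4); W[:3,:3]=R.from_quat(s["ee_rot"]).as_matrix(); W[:3,3]=s["ee_pos"]
        T=np.linalg.inv(W@np.array(c["tool_from_camera"]))
    return K,c["k1"],T
def ray(name,px,C=None):
    K,k1,T=C or cam(name); a=np.linalg.inv(K)@[px[0],px[1],1]; d=a[:2].copy(); u=d.copy()
    for _ in range(30): u=d/(1+k1*(u@u))
    v=T[:3,:3].T@np.array([u[0],u[1],1]); return -T[:3,:3].T@T[:3,3], v
def onz(name,px,z,C=None):
    o,v=ray(name,px,C); return o+v*(z-o[2])/v[2]
def proj(name,P,C=None):
    K,k1,T=C or cam(name); p=(T[:3,:3]@np.atleast_2d(P).T).T+T[:3,3]; u=p[:,:2]/p[:,2:]
    u=u*(1+k1*(u**2).sum(1,keepdims=True)); return u@K[:2,:2].T+K[:2,2]
def shot(name,fn,crop=None,scale=1):
    im=r.camera(name)
    o=im if crop is None else im[crop[1]:crop[3],crop[0]:crop[2]]
    cv2.imwrite("pics/"+fn,cv2.resize(o,None,fx=scale,fy=scale,interpolation=cv2.INTER_CUBIC)[:,:,::-1]); return im
E
python3 - <<'E'
from h import *
a=shot("scene","a.png");b=shot("side","b.png");
cv2.imwrite("pics/ab.png",cv2.resize(np.vstack([a,b])[:,:,::-1],None,fx=.714,fy=.714))
for c in ("scene","side"):
    K,k,T=cam(c); print(c,-T[:3,:3].T@T[:3,3], T[2,:3],K[0,0])
    for t in ("wet0","wet0_grip","dry0","dry0_grip","dryer","slot0","slot2","knob_grip","board","beaker","oil_bottle"):
        try: print(c,t,[(np.round(d["point"]).tolist(),round(d["p"],2)) for d in r.pinpoint(t,c)][:5])
        except Exception as e: print(t,e)
E
```

```text
pics
scene [1.00131168 0.47898091 1.13614179] [-0.38922625 -0.37146052 -0.84292349] 467.98044744995883
scene wet0 [([399.0, 298.0], 0.87), ([349.0, 370.0], 0.84), ([346.0, 288.0], 0.79)]
scene wet0_grip [([345.0, 324.0], 0.95), ([399.0, 298.0], 0.34)]
scene dry0 [([261.0, 128.0], 0.76), ([344.0, 325.0], 0.74)]
scene dry0_grip [([280.0, 110.0], 0.65), ([278.0, 236.0], 0.44)]
scene dryer [([235.0, 258.0], 0.81), ([387.0, 260.0], 0.47)]
scene slot0 []
scene slot2 []
scene knob_grip [([217.0, 207.0], 0.62)]
scene board [([186.0, 152.0], 0.91), ([342.0, 325.0], 0.69)]
scene beaker [([282.0, 179.0], 0.95), ([154.0, 222.0], 0.65)]
scene oil_bottle [([156.0, 223.0], 0.95), ([279.0, 219.0], 0.25)]
side [ 0.10394306 -0.88521825  1.08793236] [ 0.3048536   0.65356373 -0.69276167] 510.29153681499434
side wet0 [([243.0, 185.0], 0.93), ([270.0, 149.0], 0.66), ([208.0, 176.0], 0.6)]
side wet0_grip [([256.0, 161.0], 0.8)]
side dry0 [([316.0, 200.0], 0.84), ([239.0, 357.0], 0.56)]
side dry0_grip [([278.0, 204.0], 0.84), ([198.0, 376.0], 0.68), ([250.0, 287.0], 0.47)]
side dryer [([325.0, 228.0], 0.74), ([313.0, 175.0], 0.23)]
side slot0 [([318.0, 198.0], 0.63), ([313.0, 186.0], 0.61), ([313.0, 178.0], 0.57)]
side slot2 [([318.0, 198.0], 0.63), ([313.0, 186.0], 0.61), ([313.0, 178.0], 0.57)]
side knob_grip [([335.0, 192.0], 0.96)]
side board [([347.0, 350.0], 0.76), ([313.0, 176.0], 0.17)]
side beaker [([233.0, 202.0], 0.26)]
side oil_bottle [([388.0, 277.0], 0.92), ([268.0, 148.0], 0.24)]
```

View pics/a.png

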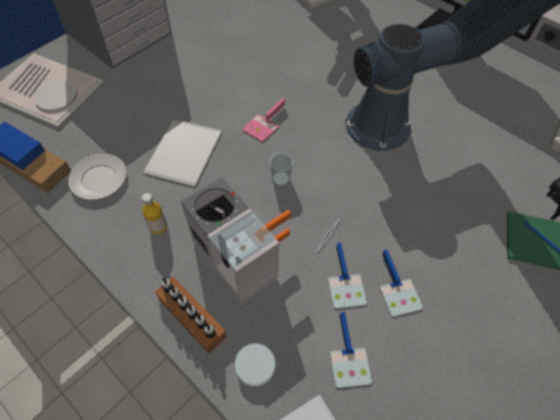

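View pics/b.png

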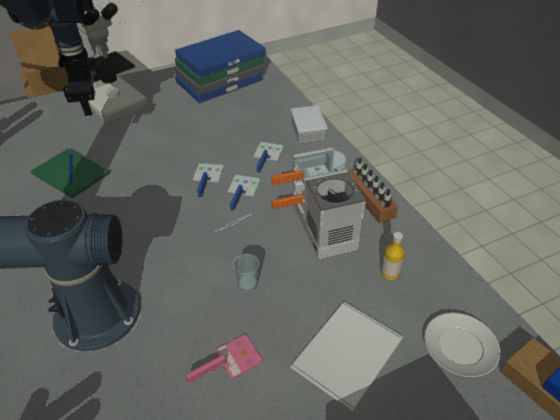

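```bash
cat >> h.py <<'E'
def tri(obs):
    A=np.zeros((3,3));b=np.zeros(3)
    for n,px in obs:
        o,v=ray(n,px); v/=np.linalg.norm(v); M=np.eye(3)-np.outer(v,v); A+=M;b+=M@o
    return np.linalg.solve(A,b)
def carriers(name,col,zmask=0.022,C=None):
    # handle colour blobs -> minAreaRect
    im=r.camera(name); hsv=cv2.cvtColor(im,cv2.COLOR_RGB2HSV)
    lo,hi=((105,120,40),(125,255,255)) if col=="blue" else ((4,170,120),(14,255,255))
    m=cv2.inRange(hsv,lo,hi); n,l,s,c=cv2.connectedComponentsWithStats(m)
    return im,m,[(s[i],c[i],l==i) for i in range(1,n) if s[i][4]>40]
E
python3 - <<'E'
from h import *
np.set_printoptions(precision=4,suppress=True)
for px in [(399,298),(349,370),(346,288)]: print("wet",onz("scene",px,.0))
for px in [(208,176),(243,185),(270,149)]: print("wet side",onz("side",px,.0))
for n,a,b in [("knob",(217,207),(335,192)),("dryer",(235,258),(325,228)),("board",(186,152),(347,350)),("beaker",(282,179),(248,285)),("oil",(156,223),(388,277))]:
    print(n,tri([("scene",a),("side",b)]),onz("scene",a,0),onz("side",b,0))
for px in [(188,121),(222,134),(193,185),(146,154)]: print("boardcorner",onz("scene",px,.008))
for px in [(346,303),(403,343),(347,402),(291,364)]: print("bc side",onz("side",px,.008))
for cn in ("scene","side"):
  for col in ("blue","orange"):
    im,m,bl=carriers(cn,col)
    for s,c,mm in bl:
        q=np.argwhere(mm)[:,::-1].astype(np.float32); rc=cv2.minAreaRect(q); print(cn,col,s.tolist(),np.round(cv2.boxPoints(rc)).tolist())
a=cv2.imread("pics/a.png")[155:305,165:315]; b=cv2.imread("pics/b.png")[130:280,250:400]
cv2.imwrite("pics/c.png",cv2.resize(np.hstack([a,b]),None,fx=2.66,fy=2.66,interpolation=cv2.INTER_CUBIC))
E
```

```text
wet [0.4416 0.4025 0.    ]
wet [0.6727 0.423  0.    ]
wet [0.5145 0.2862 0.    ]
wet side [0.4335 0.3866 0.    ]
wet side [0.5198 0.2938 0.    ]
wet side [0.678  0.4284 0.    ]
knob [ 0.6504 -0.0411  0.1883] [ 0.5764 -0.1417  0.    ] [0.769  0.1326 0.    ]
dryer [ 0.6588  0.0114 -0.0004] [0.6543 0.0145 0.    ] [0.6631 0.0079 0.    ]
board [ 0.5087 -0.3645  0.0016] [ 0.5043 -0.3629  0.    ] [ 0.5133 -0.3663  0.    ]
beaker [ 0.3744 -0.0789 -0.0047] [ 0.3728 -0.0745  0.    ] [ 0.3768 -0.0855  0.    ]
oil [ 0.7296 -0.2261 -0.0024] [ 0.7328 -0.2266  0.    ] [ 0.7253 -0.226   0.    ]
boardcorner [ 0.418  -0.4517  0.008 ]
boardcorner [ 0.3796 -0.3304  0.008 ]
boardcorner [ 0.5759 -0.2458  0.008 ]
boardcorner [ 0.5989 -0.4406  0.008 ]
bc side [ 0.5772 -0.2541  0.008 ]
bc side [ 0.6395 -0.4117  0.008 ]
bc side [ 0.4451 -0.478   0.008 ]
bc side [ 0.3755 -0.3447  0.008 ]
scene blue [0, 0, 65, 67, 2883] [[-0.0, 0.0], [64.0, 0.0], [64.0, 66.0], [0.0, 66.0]]
scene blue [0, 122, 43, 46, 1230] [[-13.0, 147.0], [3.0, 120.0], [45.0, 146.0], [29.0, 173.0]]
scene blue [525, 223, 35, 29, 97] [[524.0, 22
[... 733 characters left out ...]
175.0, 101.0]]
side blue [257, 150, 10, 22, 74] [[255.0, 170.0], [263.0, 149.0], [267.0, 150.0], [259.0, 171.0]]
side blue [69, 155, 3, 28, 66] [[69.0, 155.0], [71.0, 155.0], [71.0, 182.0], [69.0, 182.0]]
side blue [197, 172, 9, 25, 89] [[196.0, 195.0], [201.0, 171.0], [206.0, 172.0], [201.0, 196.0]]
side blue [230, 185, 12, 25, 96] [[228.0, 208.0], [237.0, 184.0], [242.0, 186.0], [233.0, 210.0]]
side blue [543, 367, 17, 35, 330] [[543.0, 367.0], [559.0, 367.0], [559.0, 401.0], [543.0, 401.0]]
side orange [272, 171, 31, 14, 253] [[271.0, 176.0], [301.0, 170.0], [303.0, 178.0], [273.0, 184.0]]
side orange [273, 195, 30, 14, 242] [[272.0, 200.0], [302.0, 194.0], [303.0, 203.0], [273.0, 208.0]]
```

View pics/c.png

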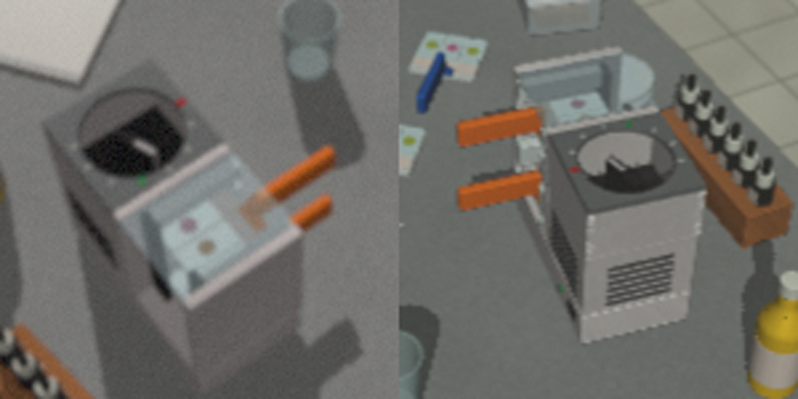

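```bash
cat >> h.py <<'E'
import sys
def down(yaw): return R.from_euler("z",yaw)*R.from_euler("x",np.pi)
def yawof(s): x=R.from_quat(s["ee_rot"]).as_matrix()[:,0]; return np.arctan2(x[1],x[0])
def wrap(a): return (a+np.pi)%(2*np.pi)-np.pi
def plan(*wps,start=None,step=.040,rot=.12):
    """wps: (x,y,z,yaw[,step]); prints the rows for each leg"""
    s=r.sense(); p=np.array(s["ee_pos"]); q=R.from_quat(s["ee_rot"])
    for w in wps:
        t=np.array(w[:3]); Q=down(w[3]); st=w[4] if len(w)>4 else step
        rv=(q.inv()*Q).as_rotvec(); n=max(1,int(np.ceil(max(np.linalg.norm(t-p)/st,np.linalg.norm(rv)/rot))))
        rows=[]; d=(t-p)/n; c=q
        for i in range(n):
            sh=c.inv().apply(d)*100; rows.append([round(float(v),2) for v in sh]+[round(float(v)/n,4) for v in rv]); c=c*R.from_rotvec(rv/n)
        p,q=t,Q
        print("LEG",np.round(w,3).tolist(),n)
        for i in range(0,n,8): print(str(rows[i:i+8]).replace(" ","") if np.linalg.norm(rv)>.01 else f"{rows[0]} x{min(8,n-i)}")
E
python3 - <<'E'
from h import *
np.set_printoptions(precision=4,suppress=True)
s=r.sense(); print(s["ee_pos"],yawof(s)); print(np.array(r.calibration("wrist")["tool_from_camera"]),r.calibration("wrist")["mtx"])
plan((.152,.606,.42,yawof(s)),(.56,.0,.42,yawof(s)-1.2))
E
```

```text
[0.152  0.6062 0.2201] 2.8957713872914397
[[ 0.0003 -0.968  -0.251   0.0677]
 [ 1.      0.0001  0.0007  0.0004]
 [-0.0007 -0.251   0.968  -0.1663]
 [ 0.      0.      0.      1.    ]] [[345.0423   0.     280.548 ]
 [  0.     345.0423 206.3905]
 [  0.       0.       1.    ]]
LEG [0.152, 0.606, 0.42, 2.896] 5
[-0.0, -0.0, -4.0, -0.0, -0.0, 0.0] x5
LEG [0.56, 0.0, 0.42, 1.696] 19
[[-2.86,-2.57,-0.0,0.0,-0.0,0.0632],[-3.02,-2.39,-0.0,0.0,-0.0,0.0632],[-3.16,-2.19,-0.0,0.0,-0.0,0.0632],[-3.29,-1.99,-0.0,0.0,-0.0,0.0632],[-3.41,-1.77,-0.0,0.0,-0.0,0.0632],[-3.52,-1.56,-0.0,0.0,-0.0,0.0632],[-3.61,-1.33,-0.0,0.0,-0.0,0.0632],[-3.68,-1.1,-0.0,0.0,-0.0,0.0632]]
[[-3.75,-0.87,-0.0,0.0,-0.0,0.0632],[-3.79,-0.63,-0.0,0.0,-0.0,0.0632],[-3.83,-0.39,-0.0,0.0,-0.0,0.0632],[-3.84,-0.14,-0.0,0.0,-0.0,0.0632],[-3.84,0.1,0.0,0.0,-0.0,0.0632],[-3.83,0.34,0.0,0.0,-0.0,0.0632],[-3.8,0.58,0.0,0.0,-0.0,0.0632],[-3.76,0.82,0.0,0.0,-0.0,0.0632]]
[[-3.7,1.06,0.0,0.0,-0.0,0.0632],[-3.62,1.29,0.0,0.0,-0.0,0.0632],[-3.53,1.51,0.0,0.0,-0.0,0.0632]]
```

jog_arm:
  motion:
    - [0,0,-4,0,0,0]
    - [0,0,-4,0,0,0]
    - [0,0,-4,0,0,0]
    - [0,0,-4,0,0,0]
    - [0,0,-4,0,0,0]
  jaw: -0.08

```text
clock: 1.82
ee_pos: [0.1518, 0.6058, 0.4222]
ee_rot: [0.123, 0.992, 0.0, -0.0]
force: [0.6, 0.9, -0.7]
gripper_width: 0.0615
```

jog_arm:
  motion:
    - [-2.96,-2.73,0,0,0,0]
    - [-2.96,-2.73,0,0,0,0]
    - [-2.96,-2.73,0,0,0,0]
    - [-2.96,-2.73,0,0,0,0]
    - [-2.96,-2.73,0,0,0,0]
    - [-2.96,-2.73,0,0,0,0]
    - [-2.96,-2.73,0,0,0,0]
    - [-2.96,-2.73,0,0,0,0]

```text
clock: 2.48
ee_pos: [0.329, 0.335, 0.4204]
ee_rot: [0.122, 0.992, 0.0, 0.0]
force: [1.3, 0.2, 0.5]
gripper_width: 0.0402
```

jog_arm:
  motion:
    - [-2.96,-2.73,0,0,0,0]
    - [-2.96,-2.73,0,0,0,0]
    - [-2.96,-2.73,0,0,0,0]
    - [-2.96,-2.73,0,0,0,0]
    - [-2.96,-2.73,0,0,0,0]
    - [-2.96,-2.73,0,0,0,0]
    - [-2.96,-2.73,0,0,0,0]
    - [-2.96,-2.73,0,0,0,0]

```text
clock: 3.15
ee_pos: [0.5057, 0.0654, 0.4204]
ee_rot: [0.123, 0.992, 0.0, 0.0]
force: [0.4, 1.0, 0.8]
gripper_width: 0.04
```

jog_arm:
  motion:
    - [-2.96,-2.73,0,0,0,0]
    - [-2.96,-2.73,0,0,0,0]
    - [0,0,0,0,0,0]
    - [0,0,0,0,0,0]

```text
clock: 3.48
ee_pos: [0.5499, -0.0019, 0.4193]
ee_rot: [0.124, 0.992, 0.0, -0.001]
force: [-0.3, 0.1, 0.6]
gripper_width: 0.0401
```

Run:
```python
from h import *
np.set_printoptions(precision=4,suppress=True)
s=r.sense(); print(s["ee_pos"],yawof(s),s["joint_pos"],s["gripper_width"])
shot("wrist","d.png")
for t in ("knob_grip","dry0_grip","dryer","board","wet0","dry0"): print(t,[(np.round(d["point"],1).tolist(),round(d["p"],2)) for d in r.pinpoint(t,"wrist")][:4])
```

```text
[ 0.5499 -0.0019  0.4193] 2.892110038742911 [-0.2069  0.2543  1.3216  0.0003  1.5671 -1.5282] 0.04005888217182488
knob_grip [([264.7, 260.3], 0.56), ([510.6, 29.8], 0.33)]
dry0_grip [([340.0, 155.0], 0.86), ([67.2, 189.5], 0.64)]
dryer [([301.5, 218.5], 0.97)]
board [([69.5, 190.3], 0.84), ([536.0, 167.5], 0.28)]
wet0 [([537.2, 165.4], 0.98), ([448.4, 98.1], 0.82), ([512.8, 27.8], 0.65)]
dry0 [([72.6, 34.9], 0.82), ([346.7, 220.5], 0.59)]
```

View pics/d.png

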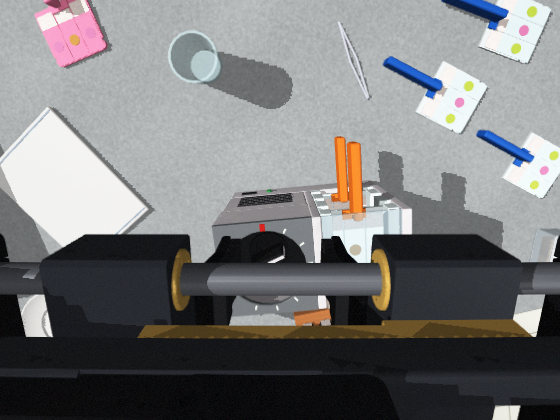

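jog_arm:
  motion:
    - [-3.5,0.9,0,0,0,0]
    - [-3.5,0.9,0,0,0,0]
    - [-3.5,0.9,0,0,0,0]
    - [-3.5,0.9,0,0,0,0]
    - [0,0,0,0,0,0]
    - [0,0,0,0,0,0]
    - [0,0,0,0,0,0]

```text
clock: 4.42
ee_pos: [0.6932, 0.0016, 0.4197]
ee_rot: [0.122, 0.993, 0.0, -0.001]
force: [-0.6, -0.1, 0.2]
gripper_width: 0.0398
```

Run:
```python
from h import *
np.set_printoptions(precision=4,suppress=True)
s=r.sense(); print(s["ee_pos"],yawof(s))
shot("wrist","e.png",(120,40,460,300),2.3)
C=cam("wrist"); np.savez("e.npz",K=C[0],k=C[1],T=C[2])
for t,z in (("knob_grip",.172),("dryer",0),("board",0),("wet0",0),("wet0_grip",.024),("dry0_grip",.174)): print(t,[(np.round(d["point"],1).tolist(),round(d["p"],2),np.round(onz("wrist",d["point"],z,C),4).tolist()) for d in r.pinpoint(t,"wrist")][:4])
```

```text
[0.6932 0.0016 0.4197] 2.8967859559773905
knob_grip []
dryer [([281.6, 138.8], 0.67, [0.6618, 0.0118, 0.0])]
board [([35.5, 108.7], 0.59, [0.514, -0.3718, 0.0])]
wet0 [([526.8, 78.2], 0.92, [0.6629, 0.4225, 0.0]), ([437.5, 6.1], 0.68, [0.5234, 0.2945, 0.0])]
wet0_grip [([481.6, 49.4], 0.95, [0.603, 0.3408, 0.024]), ([325.7, 40.9], 0.43, [0.5353, 0.1117, 0.024])]
dry0_grip [([315.6, 56.5], 0.69, [0.5729, 0.0724, 0.174])]
```

View pics/e.png

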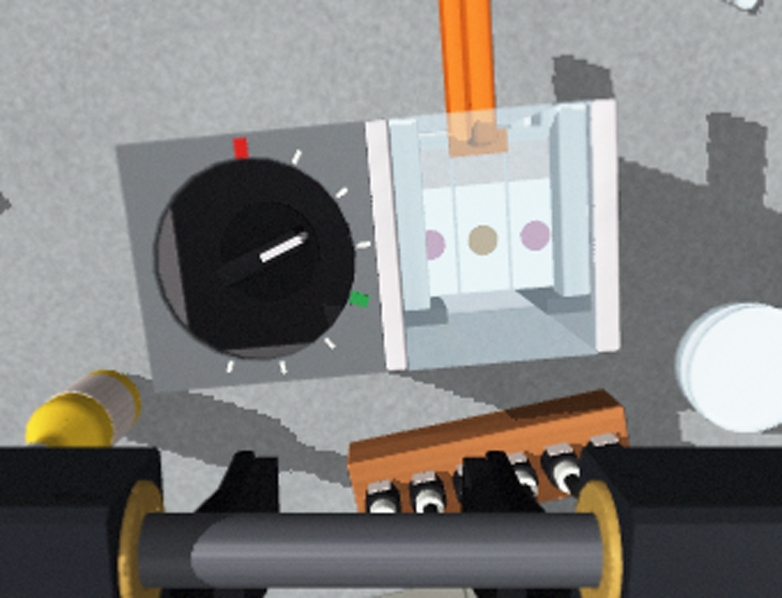

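Run:
```python
from h import *
np.set_printoptions(precision=4,suppress=True)
f=np.load("e.npz"); C=(f["K"],float(f["k"]),f["T"])
P=lambda x,y,z: onz("wrist",(x/2.3+120,y/2.3+40),z,C)
fr,fl,bl,br=[P(x,y,.2) for x,y in ((117,146),(613,99),(619,351),(155,391))]
print(fr,fl,bl,br, np.linalg.norm(fr-fl),np.linalg.norm(fl-bl),np.linalg.norm(br-bl)); 
for a,b in ((fr,bl),): print("ctr",(fr+fl+bl+br)/4)
y=(fl-fr); y2=bl-br; x=bl-fl; x2=br-fr
for v in (y,y2): print("yaw y",np.degrees(np.arctan2(-v[0],v[1])))
for v in (x,x2): print("yaw x",np.degrees(np.arctan2(v[1],v[0])))
c=P(254.5,258,.2); print("circle",c)
a,b=P(262,261,.184),P(305,236,.184); print("ptr",a,b,np.degrees(np.arctan2(*(b-a)[1::-1])), "mark", [np.degrees(np.arctan2(*(P(*q,.2)-c)[1::-1])) for q in ((241,148),(360,299),(364,244))])
# handles: top edges at z .186
for z in (.186,.141,.096): print(z,[P(*q,z)[:2] for q in ((467,0),(468,110),(493,0),(493,110),(440,0),(446,110))])
```

```text
[ 0.5845 -0.0928  0.2   ] [0.6202 0.1367 0.2   ] [0.7389 0.1193 0.2   ] [ 0.7025 -0.1119  0.2   ] 0.23224280929203955 0.11997308131391782 0.23406510361997093
ctr [0.6615 0.0128 0.2   ]
yaw y -8.84203486911524
yaw y -8.953807678690088
yaw x -8.330563138303287
yaw x -9.202013596938649
circle [ 0.6505 -0.0446  0.2   ]
ptr [ 0.6538 -0.0439  0.184 ] [ 0.6471 -0.0196  0.184 ] 105.50866013854125 mark [np.float64(171.0554803141842), np.float64(54.58091808124633), np.float64(83.15388509601821)]
0.186 [array([0.5602, 0.0823]), array([0.6082, 0.0722]), array([0.5631, 0.094 ]), array([0.6111, 0.0839]), array([0.5572, 0.07  ]), array([0.6056, 0.062 ])]
0.141 [array([0.5527, 0.0894]), array([0.606 , 0.0783]), array([0.5559, 0.1025]), array([0.6093, 0.0913]), array([0.5493, 0.0758]), array([0.6032, 0.0669])]
0.096 [array([0.5452, 0.0966]), array([0.6039, 0.0843]), array([0.5487, 0.111 ]), array([0.6074, 0.0986]), array([0.5415, 0.0816]), array([0.6008, 0.0718])]
```

Run:
```python
from h import *
np.set_printoptions(precision=4,suppress=True)
plan((.6515,-.0448,.30,1.841),(.6515,-.0448,.178,1.841))
ctr=np.array([.6615,.0128]); ex=np.array([np.cos(.1545),-np.sin(.1545)]); ey=np.array([-ex[1],ex[0]])
D=lambda x,y,z: np.append(ctr+x*ex+y*ey,z)
for n,z in (("s2",.15),("s1",.105),("s0",.06)):
    print(n,*[np.round(proj("side",D(-.012-.128,.058-.006,z+h))).tolist() for h in (.008,.036)],*[np.round(proj("scene",D(-.012-.128,.058,z+.036))).tolist()])
K=np.array(r.calibration("wrist")["mtx"]); W=np.eye(4); W[:3,:3]=down(2.892).as_matrix(); W[:3,3]=[.5499,-.0019,.4193]
C=(K,r.calibration("wrist")["k1"],np.linalg.inv(W@np.array(r.calibration("wrist")["tool_from_camera"])))
import cv2
im=cv2.cvtColor(cv2.imread("pics/d.png"),cv2.COLOR_BGR2HSV); m=cv2.inRange(im,(4,170,120),(14,255,255)); q=np.argwhere(m[:240])
print(q.min(0),q.max(0)); 
for z,px in ((.186,(354,142)),(.141,(340,137)),(.096,(340,137))):
    p=onz("wrist",px,z,C)[:2]-ctr; print(z,p@ex,p@ey)
```

```text
LEG [0.652, -0.045, 0.3, 1.841] 9
[[0.33,-0.6,1.35,0.0001,0.0001,0.1172],[0.25,-0.64,1.35,0.0001,0.0001,0.1172],[0.18,-0.66,1.35,0.0001,0.0001,0.1172],[0.1,-0.68,1.35,0.0001,0.0001,0.1172],[0.02,-0.69,1.35,0.0001,0.0001,0.1172],[-0.06,-0.68,1.35,0.0001,0.0001,0.1172],[-0.14,-0.67,1.35,0.0001,0.0001,0.1172],[-0.22,-0.65,1.35,0.0001,0.0001,0.1172]]
[[-0.29,-0.62,1.35,0.0001,0.0001,0.1172]]
LEG [0.652, -0.045, 0.178, 1.841] 4
[0.0, -0.0, 3.05, 0.0, 0.0, 0.0] x4
s2 [[272.0, 185.0]] [[272.0, 178.0]] [[289.0, 210.0]]
s1 [[273.0, 197.0]] [[272.0, 190.0]] [[288.0, 220.0]]
s0 [[273.0, 209.0]] [[273.0, 202.0]] [[288.0, 229.0]]
[137 331] [213 365]
0.186 -0.1399530069868729 0.05638271601200397
0.141 -0.143873222892373 0.04810653795275706
0.096 -0.14068450759478854 0.055492934590031656
```

jog_arm:
  motion:
    - [0.33,-0.6,1.35,0,0,0.1172]
    - [0.25,-0.64,1.35,0,0,0.1172]
    - [0.18,-0.66,1.35,0,0,0.1172]
    - [0.1,-0.68,1.35,0,0,0.1172]
    - [0.02,-0.69,1.35,0,0,0.1172]
    - [-0.06,-0.68,1.35,0,0,0.1172]
    - [-0.14,-0.67,1.35,0,0,0.1172]
    - [-0.22,-0.65,1.35,0,0,0.1172]

```text
clock: 5.43
ee_pos: [0.6562, -0.0399, 0.3121]
ee_rot: [0.56, 0.828, 0.0, 0.0]
force: [-0.5, 0.3, -0.1]
gripper_width: 0.04
```

jog_arm:
  motion:
    - [-0.29,-0.62,1.35,0,0,0.1172]
    - [0,0,0,0,0,0]
    - [0,0,0,0,0,0]
    - [0,0,0,0,0,0]

```text
clock: 5.77
ee_pos: [0.6527, -0.0446, 0.2999]
ee_rot: [0.604, 0.797, 0.001, 0.001]
force: [-0.1, -0.3, 0.0]
gripper_width: 0.0402
```

Run:
```python
from h import *
s=r.sense(); print(np.round(s["ee_pos"],4),yawof(s),s["gripper_width"]); plan((.6515,-.0448,.178,1.841))
```

```text
[ 0.6527 -0.0446  0.2999] 1.8434680253837943 0.04018676419889781
LEG [0.652, -0.045, 0.178, 1.841] 4
[0.01, -0.04, 3.05, 0.0005, 0.0002, 0.0006] x4
```

jog_arm:
  motion:
    - [0,-0.12,3,0,0,0]
    - [0,0,3,0,0,0]
    - [0,0,3.1,0,0,0]
    - [0,0,3.1,0,0,0]
    - [0,0,0,0,0,0]
    - [0,0,0,0,0,0]

```text
clock: 6.27
ee_pos: [0.6508, -0.0446, 0.1762]
ee_rot: [0.605, 0.796, -0.0, -0.001]
force: [0.5, 0.6, 0.9]
gripper_width: 0.0402
```

jog_arm:
  motion:
    - [0,0,0,0,0,0]
    - [0,0,0,0,0,0]
    - [0,0,0,0,0,0]
    - [0,0,0,0,0,0]
    - [0,0,0,0,0,0]
    - [0,0,0,0,0,0]
  jaw: -1
  newtons: 20

```text
clock: 6.77
ee_pos: [0.6511, -0.0452, 0.1779]
ee_rot: [0.605, 0.796, 0.0, 0.001]
force: [-1.5, 0.4, 3.3]
gripper_width: 0.0115
```

jog_arm:
  motion:
    - [0,0,0,0,0,-0.117]
    - [0,0,0,0,0,-0.117]
    - [0,0,0,0,0,-0.117]
    - [0,0,0,0,0,-0.117]
    - [0,0,0,0,0,-0.117]
    - [0,0,0,0,0,-0.117]
    - [0,0,0,0,0,-0.117]
    - [0,0,0,0,0,-0.117]

```text
clock: 7.43
ee_pos: [0.6511, -0.0452, 0.1779]
ee_rot: [0.179, 0.984, -0.0, 0.001]
force: [-1.2, 0.0, 4.9]
gripper_width: 0.0115
```

jog_arm:
  motion:
    - [0,0,0,0,0,-0.117]
    - [0,0,0,0,0,-0.1]
    - [0,0,0,0,0,0]
    - [0,0,0,0,0,0]
    - [0,0,0,0,0,0]

```text
clock: 7.85
ee_pos: [0.6511, -0.0452, 0.1778]
ee_rot: [0.075, 0.997, -0.0, 0.001]
force: [-0.7, 0.4, 6.5]
gripper_width: 0.0115
```

Run:
```python
from h import *
s=r.sense(); print(np.round(s["ee_pos"],4),yawof(s),s["gripper_width"],s["force"],s["wrist_torque"])
```

```text
[ 0.6511 -0.0452  0.1778] 2.991516901350477 0.011468859091165406 [-0.7122834   0.3619845   6.51687812] [-0.04877174  0.32171971  0.09073969]
```

jog_arm:
  motion:
    - [0,0,0,0,0,-0.04]
    - [0,0,0,0,0,0]
    - [0,0,0,0,0,0]

```text
clock: 8.1
ee_pos: [0.6511, -0.0452, 0.1779]
ee_rot: [0.055, 0.998, -0.0, 0.001]
force: [-1.3, -0.2, 5.6]
gripper_width: 0.0118
```

Run:
```python
from h import *
s=r.sense(); print(np.round(s["ee_pos"],4),yawof(s),s["gripper_width"],s["force"],s["wrist_torque"])
```

```text
[ 0.6511 -0.0452  0.1779] 3.030798143977935 0.01179419973234542 [-1.28386257 -0.18945435  5.63977996] [-0.06221867  0.28430044 -0.09740155]
```

jog_arm:
  motion:
    - [0,0,0,0,0,0.01]
    - [0,0,0,0,0,0]
    - [0,0,0,0,0,0]
    - [0,0,0,0,0,0]
  jaw: -0.08

```text
clock: 8.43
ee_pos: [0.6507, -0.0449, 0.1762]
ee_rot: [0.059, 0.998, 0.0, -0.0]
force: [-0.1, -0.6, -0.0]
gripper_width: 0.0309
```

jog_arm:
  motion:
    - [0,0,-3,0,0,0]
    - [0,0,-3.2,0,0,0]
    - [0,0,-3,0,0,0]
    - [0,0,-3,0,0,0]
    - [0,0,0,0,0,0]
    - [0,0,0,0,0,0]

```text
clock: 8.93
ee_pos: [0.6521, -0.0452, 0.3009]
ee_rot: [0.059, 0.998, -0.0, 0.002]
force: [-0.1, -0.2, -0.5]
gripper_width: 0.0397
```

Run:
```python
from h import *
s=r.sense(); print(np.round(s["ee_pos"],4),yawof(s),s["gripper_width"]); plan((.5568,.0878,.30,2.987),(.5568,.0878,.18,2.987))
```

```text
[ 0.6521 -0.0452  0.3009] 3.023673444814306 0.03972099113803626
LEG [0.557, 0.088, 0.3, 2.987] 5
[[2.21,2.42,0.01,-0.0001,0.001,0.0073],[2.22,2.4,0.01,-0.0001,0.001,0.0073],[2.24,2.38,0.01,-0.0001,0.001,0.0073],[2.26,2.37,0.01,-0.0001,0.001,0.0073],[2.28,2.35,0.02,-0.0001,0.001,0.0073]]
LEG [0.557, 0.088, 0.18, 2.987] 3
[0.0, -0.0, 4.0, 0.0, 0.0, 0.0] x3
```

jog_arm:
  motion:
    - [2.21,2.42,0,0,0,0.0073]
    - [2.22,2.4,0,0,0,0.0073]
    - [2.24,2.38,0,0,0,0.0073]
    - [2.26,2.37,0,0,0,0.0073]
    - [2.28,2.35,0,0,0,0.0073]
    - [0,0,0,0,0,0]
    - [0,0,0,0,0,0]
    - [0,0,0,0,0,0]

```text
clock: 9.6
ee_pos: [0.5552, 0.0879, 0.2975]
ee_rot: [0.077, 0.997, -0.0, -0.001]
force: [-0.1, -0.3, -0.1]
gripper_width: 0.0403
```

Run:
```python
from h import *
np.set_printoptions(precision=4,suppress=True)
s=r.sense(); print(np.round(s["ee_pos"],4),yawof(s))
a=shot("wrist","f1.png"); b=shot("side","f2.png"); c=r.camera("scene")
big=lambda im,x,y:cv2.resize(im[y:y+140,x:x+140],(390,390),interpolation=cv2.INTER_CUBIC)
cv2.imwrite("pics/f.png",np.hstack([big(b,250,130),cv2.resize(a,(400,390))])[:,:,::-1])
C=cam("wrist")
print([(np.round(d["point"],1).tolist(),round(d["p"],2),np.round(onz("wrist",d["point"],.174,C),4).tolist()) for d in r.pinpoint("dry0_grip","wrist")][:4])
```

```text
[0.5552 0.0879 0.2975] 2.9879415828806097
[([278.5, 185.1], 0.62, [0.5447, 0.0875, 0.174])]
```

View pics/f.png

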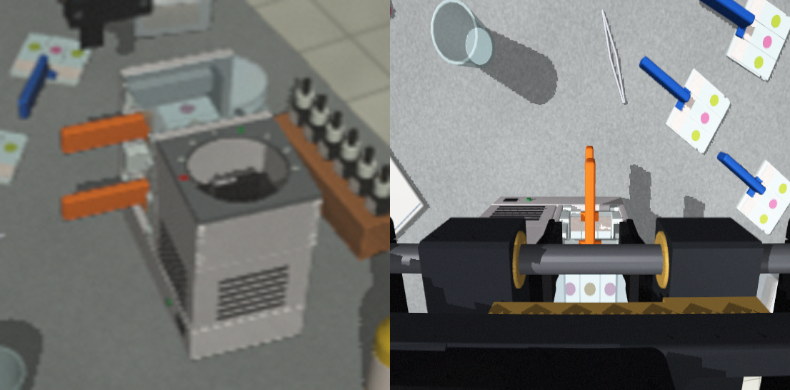

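jog_arm:
  motion:
    - [0,0,4,0,0,0]
    - [0,0,4,0,0,0]
    - [-0.1,0,3.8,0,0,0]
    - [0,0,0,0,0,0]
    - [0,0,0,0,0,0]

```text
clock: 10.22
ee_pos: [0.5555, 0.0872, 0.179]
ee_rot: [0.078, 0.997, -0.0, -0.003]
force: [1.3, 0.6, -0.8]
gripper_width: 0.0399
```

jog_arm:
  motion:
    - [0,0,0,0,0,0]
    - [0,0,0,0,0,0]
    - [0,0,0,0,0,0]
    - [0,0,0,0,0,0]
    - [0,0,0,0,0,0]
    - [0,0,0,0,0,0]
  jaw: -1
  newtons: 50

```text
clock: 10.72
ee_pos: [0.5569, 0.0878, 0.1816]
ee_rot: [0.077, 0.997, -0.0, 0.001]
force: [1.0, 0.3, 0.7]
gripper_width: 0.0096
```

jog_arm:
  motion:
    - [0,0,-0.2,0,0,0]
    - [0,0,-0.2,0,0,0]
    - [0,0,-0.2,0,0,0]
    - [0,0,-0.2,0,0,0]
    - [0,0,0,0,0,0]
    - [0,0,0,0,0,0]

```text
clock: 11.22
ee_pos: [0.5563, 0.0878, 0.1886]
ee_rot: [0.077, 0.997, 0.0, -0.0]
force: [-0.1, 1.4, -1.4]
gripper_width: 0.0093
```

Run:
```python
from h import *
s=r.sense(); print(np.round(s["ee_pos"],4),yawof(s),s["gripper_width"],s["force"],s["wrist_torque"])
```

```text
[0.5563 0.0878 0.1886] 2.987518333353001 0.009345219988739596 [-0.11388362  1.35135036 -1.40091294] [-0.01484523  0.07812732 -0.03370715]
```

jog_arm:
  motion:
    - [1,0,0,0,0,0]
    - [1.5,0,0,0,0,0]
    - [1.5,0,0,0,0,0]
    - [1.5,0,0,0,0,0]
    - [1.5,0,0,0,0,0]
    - [1.5,0,0,0,0,0]
    - [1.5,0,0,0,0,0]
    - [1.5,0,0,0,0,0]

```text
clock: 11.88
ee_pos: [0.4409, 0.1057, 0.1885]
ee_rot: [0.077, 0.997, -0.0, -0.001]
force: [-0.2, 0.8, -1.8]
gripper_width: 0.0091
```

Run:
```python
from h import *
np.set_printoptions(precision=4,suppress=True)
s=r.sense(); print(np.round(s["ee_pos"],4),yawof(s),s["gripper_width"],s["force"])
b=shot("side","g2.png"); a=cv2.imread("pics/b.png")[:,:,::-1]
o=np.hstack([cv2.resize(b[120:260,170:350],(500,389),interpolation=cv2.INTER_CUBIC),cv2.resize(a[295:410,280:410],(300,389))])
cv2.imwrite("pics/g.png",o[:,:,::-1])
# board corners by outline
for cn in ("side","scene"):
    d=r.outline_of("board",cn)[0]; m=d["pixels"].astype(np.uint8)
    h=cv2.convexHull(np.argwhere(m)[:,::-1].astype(np.int32)); ap=cv2.approxPolyDP(h,4,True)[:,0]; print(cn,d["p"],ap.tolist(),[np.round(onz(cn,q,.008)[:2],4).tolist() for q in ap])
```

```text
[0.4409 0.1057 0.1885] 2.9875591957329517 0.009131113524034389 [-0.1869  0.8052 -1.8129]
side 0.69 [[402, 338], [352, 411], [291, 368], [343, 301]] [[0.6453, -0.3995], [0.4445, -0.4996], [0.3711, -0.3536], [0.5735, -0.2455]]
scene 0.71 [[220, 131], [194, 186], [143, 173], [173, 120]] [[0.3754, -0.3444], [0.5762, -0.2409], [0.651, -0.3885], [0.449, -0.4905]]
```

View pics/g.png

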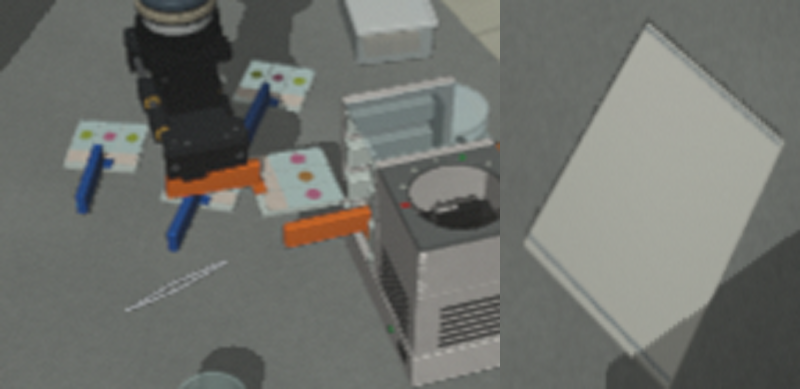

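Run:
```python
from h import *
plan((.441,.1057,.27,2.9875),(.5138,-.2528,.27,2.042),(.5138,-.2528,.05,2.042))
```

```text
LEG [0.441, 0.106, 0.27, 2.988] 3
[0.01, -0.0, -2.71, -0.0001, -0.0004, 0.0002] x3
LEG [0.514, -0.253, 0.27, 2.042] 10
[[-1.27,-3.43,-0.0,0.0,-0.0,0.0945],[-1.59,-3.3,-0.0,0.0,-0.0,0.0945],[-1.89,-3.13,-0.0,0.0,-0.0,0.0945],[-2.18,-2.94,-0.0,0.0,-0.0,0.0945],[-2.45,-2.72,-0.0,0.0,-0.0,0.0945],[-2.69,-2.48,-0.0,0.0,-0.0,0.0945],[-2.91,-2.21,-0.0,0.0,-0.0,0.0945],[-3.11,-1.93,-0.0,0.0,-0.0,0.0945]]
[[-3.28,-1.62,-0.0,0.0,-0.0,0.0945],[-3.42,-1.31,-0.0,0.0,-0.0,0.0945]]
LEG [0.514, -0.253, 0.05, 2.042] 6
[0.0, -0.0, 3.67, 0.0, 0.0, 0.0] x6
```

jog_arm:
  motion:
    - [0,0,-2,0,0,0]
    - [0,0,-2.7,0,0,0]
    - [0,0,-2.4,0,0,0]
    - [0,0,-1,0,0,0]

```text
clock: 12.37
ee_pos: [0.446, 0.1053, 0.2729]
ee_rot: [0.077, 0.997, 0.0, 0.004]
force: [0.5, -0.4, -1.6]
gripper_width: 0.0094
```

jog_arm:
  motion:
    - [-1.27,-3.43,0,0,0,0.0945]
    - [-1.59,-3.3,0,0,0,0.0945]
    - [-1.89,-3.13,0,0,0,0.0945]
    - [-2.18,-2.94,0,0,0,0.0945]
    - [-2.45,-2.72,0,0,0,0.0945]
    - [-2.69,-2.48,0,0,0,0.0945]
    - [-2.91,-2.21,0,0,0,0.0945]
    - [-3.11,-1.93,0,0,0,0.0945]

```text
clock: 13.03
ee_pos: [0.502, -0.1841, 0.2697]
ee_rot: [0.442, 0.897, 0.0, 0.001]
force: [1.2, 0.2, -1.2]
gripper_width: 0.0095
```

jog_arm:
  motion:
    - [-3.28,-1.62,0,0,0,0.0945]
    - [-3.42,-1.31,0,0,0,0.0945]
    - [0,0,0,0,0,0]
    - [0,0,0,0,0,0]
    - [0,0,0,0,0,0]

```text
clock: 13.45
ee_pos: [0.5156, -0.2532, 0.2691]
ee_rot: [0.522, 0.853, 0.0, -0.001]
force: [-0.3, -0.5, -2.4]
gripper_width: 0.0096
```

Run:
```python
from h import *
np.set_printoptions(precision=4,suppress=True)
s=r.sense(); print(np.round(s["ee_pos"],4),yawof(s),s["gripper_width"],s["force"])
shot("wrist","h.png",None,1)
plan((.5138,-.2528,.05,2.042))
```

```text
[ 0.5156 -0.2532  0.2691] 2.042180783987704 0.009641726855280053 [-0.3084 -0.4719 -2.3568]
LEG [0.514, -0.253, 0.05, 2.042] 6
[0.0, -0.03, 3.65, -0.0, -0.0002, 0.0002] x6
```

View pics/h.png

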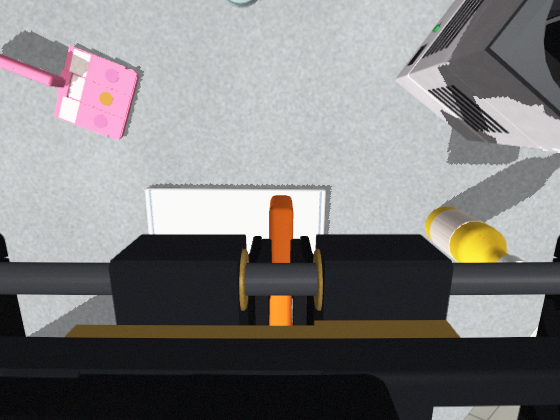

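Run:
```python
from h import *
np.set_printoptions(precision=4,suppress=True)
for px in ((149,188),(326,188)): print(onz("wrist",px,.008))
```

```text
[ 0.3763 -0.3436  0.008 ]
[ 0.5757 -0.2418  0.008 ]
```

jog_arm:
  motion:
    - [0,0,3.6,0,0,0]
    - [0,0,3.6,0,0,0]
    - [0,0,3.6,0,0,0]
    - [0,0,3.6,0,0,0]
    - [0,0,3.6,0,0,0]
    - [0,0,2.9,0,0,0]
    - [0,0,1,0,0,0]
    - [0,0,0,0,0,0]

```text
clock: 14.17
ee_pos: [0.5142, -0.2508, 0.0485]
ee_rot: [0.522, 0.853, 0.0, -0.003]
force: [-0.5, 0.5, -0.7]
gripper_width: 0.0094
```

jog_arm:
  motion:
    - [0,0,0.3,0,0,0]
    - [0,0,0.2,0,0,0]
    - [0,0,0.1,0,0,0]
    - [0,0,0,0,0,0]
    - [0,0,0,0,0,0]

```text
clock: 14.58
ee_pos: [0.5164, -0.2537, 0.0459]
ee_rot: [0.522, 0.853, -0.0, 0.001]
force: [-0.1, 0.2, -1.3]
gripper_width: 0.0091
```

jog_arm:
  motion:
    - [0,0,0.2,0,0,0]
    - [0,0,0.2,0,0,0]
    - [0,0,0.1,0,0,0]
    - [0,0,0,0,0,0]
    - [0,0,0,0,0,0]

```text
clock: 15.0
ee_pos: [0.5157, -0.2531, 0.0397]
ee_rot: [0.522, 0.853, 0.0, -0.0]
force: [0.0, 0.8, 0.5]
gripper_width: 0.0094
```

jog_arm:
  motion:
    - [0,0,0.1,0,0,0]
    - [0,0,0.05,0,0,0]
    - [0,0,0,0,0,0]
    - [0,0,0,0,0,0]

```text
clock: 15.33
ee_pos: [0.5154, -0.2528, 0.0382]
ee_rot: [0.522, 0.853, 0.0, -0.0]
force: [-0.5, 2.2, 3.0]
gripper_width: 0.0096
```

jog_arm:
  motion:
    - [0,0,0,0,0,0]
    - [0,0,0,0,0,0]
    - [0,0,0,0,0,0]
    - [0,0,0,0,0,0]
  jaw: -0.08

```text
clock: 15.67
ee_pos: [0.516, -0.2537, 0.0381]
ee_rot: [0.522, 0.853, -0.0, 0.0]
force: [-0.5, 0.3, 0.4]
gripper_width: 0.0287
```

jog_arm:
  motion:
    - [0,0,-2,0,0,0]
    - [0,0,-3.6,0,0,0]
    - [0,0,-3.6,0,0,0]
    - [0,0,-3.6,0,0,0]
    - [0,0,-3.6,0,0,0]
    - [0,0,0,0,0,0]
    - [0,0,0,0,0,0]

```text
clock: 16.25
ee_pos: [0.5171, -0.2543, 0.2048]
ee_rot: [0.522, 0.853, -0.0, 0.003]
force: [0.1, -0.4, -1.0]
gripper_width: 0.0401
```

Run:
```python
from h import *
s=r.sense(); print(np.round(s["ee_pos"],4),yawof(s),s["gripper_width"],s["force"])
plan((.5573,.0878,.22,2.987),(.5573,.0878,.0905,2.987))
```

```text
[ 0.5171 -0.2543  0.2048] 2.0424857866788377 0.040140985552191095 [ 0.13661475 -0.4375177  -1.011652  ]
LEG [0.557, 0.088, 0.22, 2.987] 9
[[3.18,2.13,-0.18,-0.0,0.0008,-0.1049],[2.94,2.45,-0.18,-0.0,0.0008,-0.1049],[2.67,2.74,-0.18,-0.0,0.0008,-0.1049],[2.37,3.01,-0.18,-0.0,0.0008,-0.1049],[2.04,3.24,-0.17,-0.0,0.0008,-0.1049],[1.69,3.43,-0.17,-0.0,0.0008,-0.1049],[1.32,3.59,-0.17,-0.0,0.0008,-0.1049],[0.94,3.71,-0.17,-0.0,0.0008,-0.1049]]
[[0.54,3.79,-0.17,-0.0,0.0008,-0.1049]]
LEG [0.557, 0.088, 0.09, 2.987] 4
[0.0, -0.0, 3.24, 0.0, 0.0, 0.0] x4
```

jog_arm:
  motion:
    - [3.18,2.13,-1.5,0,0,-0.1049]
    - [2.94,2.45,-1.5,0,0,-0.1049]
    - [2.67,2.74,0,0,0,-0.1049]
    - [2.37,3.01,0,0,0,-0.1049]
    - [2.04,3.24,0,0,0,-0.1049]
    - [1.69,3.43,0,0,0,-0.1049]
    - [1.32,3.59,0,0,0,-0.1049]
    - [0.94,3.71,0,0,0,-0.1049]

```text
clock: 16.92
ee_pos: [0.5502, 0.0527, 0.23]
ee_rot: [0.127, 0.992, -0.0, -0.002]
force: [0.8, 0.0, 0.4]
gripper_width: 0.0404
```

jog_arm:
  motion:
    - [0.54,3.79,0,0,0,-0.1049]
    - [0,0,0,0,0,0]
    - [0,0,0,0,0,0]
    - [0,0,0,0,0,0]

```text
clock: 17.25
ee_pos: [0.5551, 0.0888, 0.2305]
ee_rot: [0.077, 0.997, -0.0, -0.002]
force: [0.2, 0.2, -1.0]
gripper_width: 0.0401
```

Run:
```python
from h import *
s=r.sense(); print(np.round(s["ee_pos"],4),yawof(s),s["gripper_width"],s["force"])
plan((.5573,.0878,.0905,2.987))
b=shot("side","i2.png"); a=shot("wrist","i1.png")
o=np.hstack([cv2.resize(b[270:410,260:420],(440,385),interpolation=cv2.INTER_CUBIC),cv2.resize(a[100:300,180:380],(360,385))])
cv2.imwrite("pics/i.png",o[:,:,::-1])
```

```text
[0.5551 0.0888 0.2305] 2.986637722924902 0.040135765071676155 [ 0.17926006  0.20131082 -0.99683488]
LEG [0.557, 0.088, 0.09, 2.987] 4
[-0.07, -0.01, 3.5, -0.0003, -0.0008, -0.0001] x4
```

View pics/i.png

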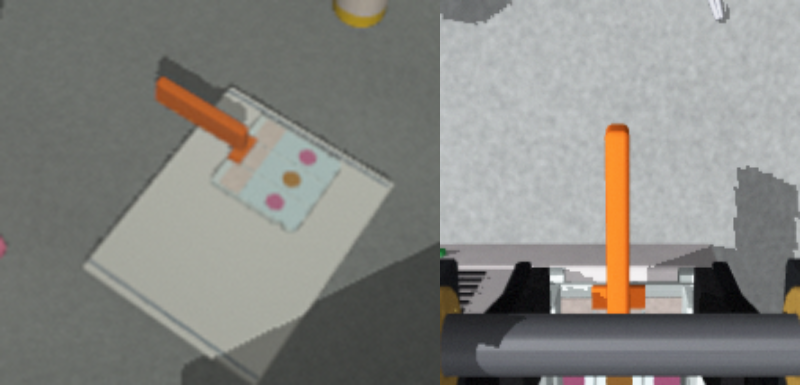

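jog_arm:
  motion:
    - [-0.1,0,3.5,0,0,0]
    - [-0.1,0,3.5,0,0,0]
    - [0,0,3.5,0,0,0]
    - [0,0,3.5,0,0,0]
    - [0,0,0,0,0,0]
    - [0,0,0,0,0,0]

```text
clock: 17.85
ee_pos: [0.5566, 0.0872, 0.0906]
ee_rot: [0.079, 0.997, -0.0, -0.003]
force: [-0.0, 1.0, -0.2]
gripper_width: 0.0399
```

jog_arm:
  motion:
    - [0,0,0,0,0,0]
    - [0,0,0,0,0,0]
    - [0,0,0,0,0,0]
    - [0,0,0,0,0,0]
    - [0,0,0,0,0,0]
    - [0,0,0,0,0,0]
  jaw: -1

```text
clock: 18.35
ee_pos: [0.5585, 0.0887, 0.0932]
ee_rot: [0.077, 0.997, -0.0, 0.001]
force: [0.3, -0.9, 0.7]
gripper_width: 0.008
```

jog_arm:
  motion:
    - [0,0,-0.2,0,0,0]
    - [0,0,-0.2,0,0,0]
    - [0,0,-0.2,0,0,0]
    - [0,0,-0.2,0,0,0]
    - [0,0,0,0,0,0]
    - [0,0,0,0,0,0]

```text
clock: 18.85
ee_pos: [0.5581, 0.0887, 0.1003]
ee_rot: [0.077, 0.997, 0.0, 0.0]
force: [-0.8, 0.5, 1.0]
gripper_width: 0.0004
```

jog_arm:
  motion:
    - [1,0,0,0,0,0]
    - [1.5,0,0,0,0,0]
    - [1.5,0,0,0,0,0]
    - [1.5,0,0,0,0,0]
    - [1.5,0,0,0,0,0]
    - [1.5,0,0,0,0,0]
    - [1.5,0,0,0,0,0]
    - [1.5,0,0,0,0,0]

```text
clock: 19.52
ee_pos: [0.4426, 0.1066, 0.1001]
ee_rot: [0.077, 0.997, -0.0, -0.0]
force: [-0.5, 0.5, -1.0]
gripper_width: 0.0005
```

jog_arm:
  motion:
    - [0,0,-1.5,0,0,0]
    - [0,0,-3,0,0,0]
    - [0,0,-3.5,0,0,0]
    - [0,0,-3.5,0,0,0]
    - [0,0,-3.5,0,0,0]
    - [0,0,-1.5,0,0,0]
    - [0,0,-0.8,0,0,0]
    - [0,0,0,0,0,0]

```text
clock: 20.18
ee_pos: [0.4446, 0.1065, 0.2745]
ee_rot: [0.077, 0.997, 0.0, 0.002]
force: [-0.0, 0.5, -0.1]
gripper_width: 0.0007
```

Run:
```python
from h import *
s=r.sense(); print(np.round(s["ee_pos"],4),yawof(s),s["gripper_width"],s["force"])
plan((.414,-.3036,.27,2.042),(.414,-.3036,.045,2.042))
```

```text
[0.4446 0.1065 0.2745] 2.9867834307148122 0.0006746630428843532 [-0.03341867  0.45311787 -0.13354306]
LEG [0.414, -0.304, 0.27, 2.042] 11
[[-0.3,-3.73,0.04,0.0002,0.0002,0.0859],[-0.62,-3.69,0.04,0.0002,0.0002,0.0859],[-0.93,-3.62,0.04,0.0002,0.0002,0.0859],[-1.24,-3.53,0.04,0.0002,0.0002,0.0859],[-1.54,-3.41,0.04,0.0002,0.0002,0.0859],[-1.82,-3.26,0.04,0.0002,0.0002,0.0859],[-2.1,-3.09,0.04,0.0002,0.0002,0.0859],[-2.36,-2.9,0.04,0.0002,0.0002,0.0859]]
[[-2.6,-2.69,0.04,0.0002,0.0002,0.0859],[-2.82,-2.46,0.04,0.0002,0.0002,0.0859],[-3.02,-2.21,0.04,0.0002,0.0002,0.0859]]
LEG [0.414, -0.304, 0.045, 2.042] 6
[0.0, -0.0, 3.75, 0.0, 0.0, 0.0] x6
```

Run:
```python
from h import *
b=shot("side","j2.png"); a=shot("wrist","j1.png")
o=np.hstack([cv2.resize(b[110:270,230:390],(400,400),interpolation=cv2.INTER_CUBIC),cv2.resize(a[60:320,140:400],(400,400))])
cv2.imwrite("pics/j.png",o[:,:,::-1])
im,m,bl=carriers("side","orange"); print([x[0].tolist() for x in bl])
im,m,bl=carriers("scene","orange"); print([x[0].tolist() for x in bl])
```

```text
[[273, 195, 30, 13, 237], [317, 298, 35, 31, 326]]
[[186, 161, 28, 9, 94], [276, 229, 13, 10, 56]]
```

View pics/j.png

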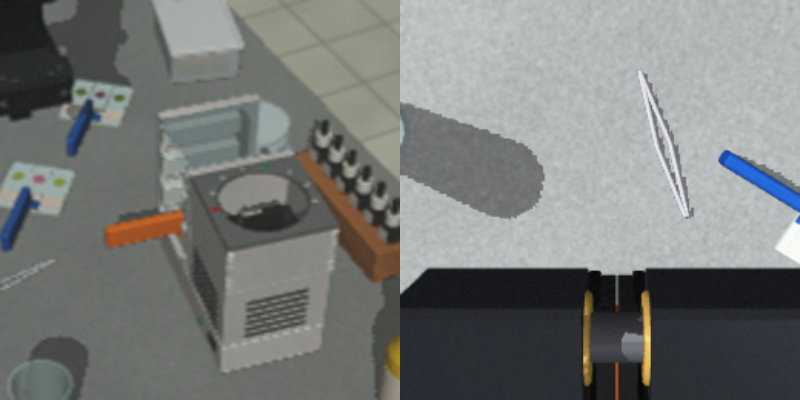

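jog_arm:
  motion:
    - [-1.5,0,0,0,0,0]
    - [-3.5,0,0,0,0,0]
    - [-3.5,0,0,0,0,0]
    - [-3,0,0,0,0,0]
    - [0,0,3,0,0,0]
    - [0,0,3,0,0,0]
    - [0,0,3,0,0,0]
    - [0,0,3,0,0,0]
  jaw: -0.08

```text
clock: 21.05
ee_pos: [0.5568, 0.0885, 0.1499]
ee_rot: [0.078, 0.997, -0.0, -0.002]
force: [1.3, 0.0, -0.2]
gripper_width: 0.0383
```

jog_arm:
  motion:
    - [0,0,3,0,0,0]
    - [0,0,3,0,0,0]
    - [0,0,0,0,0,0]
    - [0,0,0,0,0,0]
    - [0,0,0,0,0,0]

```text
clock: 21.47
ee_pos: [0.5584, 0.0886, 0.0934]
ee_rot: [0.077, 0.997, -0.0, -0.0]
force: [-0.6, -0.2, -0.2]
gripper_width: 0.0399
```

Run:
```python
from h import *
s=r.sense(); print(np.round(s["ee_pos"],4),yawof(s),s["gripper_width"],s["force"])
b=shot("side","k2.png"); a=r.camera("scene"); 
o=np.hstack([cv2.resize(b[130:250,220:340],(400,400),interpolation=cv2.INTER_CUBIC),cv2.resize(a[170:290,220:340],(400,400),interpolation=cv2.INTER_CUBIC)])
cv2.imwrite("pics/k.png",o[:,:,::-1])
```

```text
[0.5584 0.0886 0.0934] 2.9865455581529408 0.0399216788950024 [-0.63648677 -0.20072198 -0.22994765]
```

View pics/k.png

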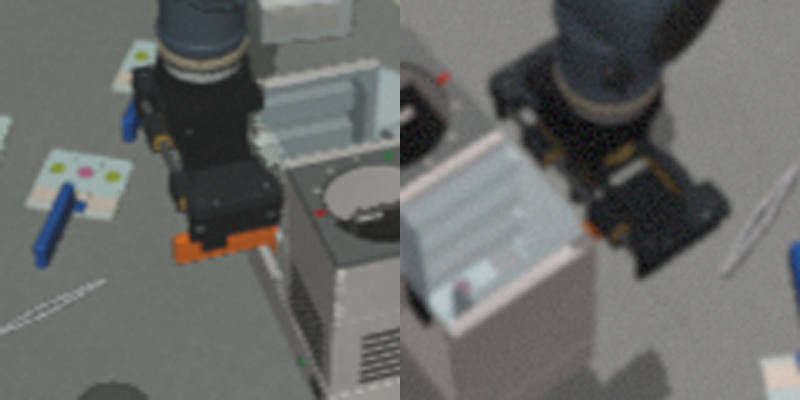

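Run:
```python
from h import *
p=np.array([.5584,.0886,0]); a=2.9865; tx=np.array([np.cos(a),np.sin(a),0]); ty=np.array([np.sin(a),-np.cos(a),0])
for sx in (-.0095,.0095):
  for sy in (-.02,-.035): print(sx,sy,[np.round(proj("side",p+sx*tx+sy*ty+[0,0,z])[0],1).tolist() for z in (.0684,.085,.1)])
print([np.round(proj("side",p+sx*tx-.006*ty+[0,0,z])[0],1).tolist() for sx in (-.0095,.0095) for z in (.068,.096)])
```

```text
-0.0095 -0.02 [[286.1, 209.0], [286.1, 204.9], [286.1, 201.0]]
-0.0095 -0.035 [[287.7, 212.5], [287.7, 208.3], [287.7, 204.5]]
0.0095 -0.02 [[279.8, 210.4], [279.7, 206.2], [279.7, 202.4]]
0.0095 -0.035 [[281.3, 213.9], [281.3, 209.7], [281.2, 205.9]]
[[284.7, 205.9], [284.6, 198.9], [278.4, 207.3], [278.3, 200.2]]
```

jog_arm:
  motion:
    - [0,0,0.5,0,0,0]
    - [0,0,0.5,0,0,0]
    - [0,0,0,0,0,0]

```text
clock: 21.82
ee_pos: [0.5578, 0.0886, 0.0832]
ee_rot: [0.077, 0.997, -0.0, 0.0]
force: [-0.2, 0.4, -0.4]
gripper_width: 0.0402
```

jog_arm:
  motion:
    - [0,0,0,0,0,0]
    - [0,0,0,0,0,0]
    - [0,0,0,0,0,0]
    - [0,0,0,0,0,0]
    - [0,0,0,0,0,0]
    - [0,0,0,0,0,0]
    - [0,0,0,0,0,0]
  jaw: -1

```text
clock: 22.4
ee_pos: [0.5581, 0.0886, 0.0832]
ee_rot: [0.077, 0.997, -0.0, 0.0]
force: [-0.8, -1.4, 0.6]
gripper_width: 0.0114
```

jog_arm:
  motion:
    - [0,0,-0.2,0,0,0]
    - [0,0,-0.2,0,0,0]
    - [0,0,-0.2,0,0,0]
    - [0,0,-0.2,0,0,0]
    - [0,0,0,0,0,0]
    - [0,0,0,0,0,0]

```text
clock: 22.9
ee_pos: [0.5581, 0.0886, 0.0913]
ee_rot: [0.077, 0.997, -0.0, 0.0]
force: [0.4, 0.0, -1.5]
gripper_width: 0.0117
```

jog_arm:
  motion:
    - [1,0,0,0,0,0]
    - [1.5,0,0,0,0,0]
    - [1.5,0,0,0,0,0]
    - [1.5,0,0,0,0,0]
    - [1.5,0,0,0,0,0]
    - [1.5,0,0,0,0,0]
    - [1.5,0,0,0,0,0]
    - [1.5,0,0,0,0,0]

```text
clock: 23.57
ee_pos: [0.4426, 0.1066, 0.0912]
ee_rot: [0.077, 0.997, -0.0, -0.0]
force: [-0.4, -0.5, -0.8]
gripper_width: 0.0116
```

jog_arm:
  motion:
    - [0,0,-2,0,0,0]
    - [0,0,-3.5,0,0,0]
    - [0,0,-3.5,0,0,0]
    - [0,0,-3.5,0,0,0]
    - [0,0,-3.5,0,0,0]
    - [0,0,-2,0,0,0]
    - [0,0,0,0,0,0]
    - [0,0,0,0,0,0]

```text
clock: 24.23
ee_pos: [0.4439, 0.1065, 0.2718]
ee_rot: [0.077, 0.997, 0.0, 0.001]
force: [0.4, -0.3, -2.0]
gripper_width: 0.0115
```

Run:
```python
from h import *
s=r.sense(); print(np.round(s["ee_pos"],4),yawof(s),s["gripper_width"],s["force"])
plan((.414,-.3036,.27,2.042),(.414,-.3036,.037,2.042))
```

```text
[0.4439 0.1065 0.2718] 2.986807891366535 0.011500120492395134 [ 0.43589703 -0.27866741 -2.02014522]
LEG [0.414, -0.304, 0.27, 2.042] 11
[[-0.31,-3.73,0.02,0.0001,0.0002,0.0859],[-0.62,-3.69,0.02,0.0001,0.0002,0.0859],[-0.94,-3.62,0.02,0.0001,0.0002,0.0859],[-1.25,-3.52,0.02,0.0001,0.0002,0.0859],[-1.54,-3.41,0.02,0.0001,0.0002,0.0859],[-1.83,-3.26,0.02,0.0001,0.0002,0.0859],[-2.1,-3.09,0.02,0.0001,0.0002,0.0859],[-2.36,-2.9,0.02,0.0001,0.0002,0.0859]]
[[-2.6,-2.69,0.02,0.0001,0.0002,0.0859],[-2.82,-2.45,0.02,0.0001,0.0002,0.0859],[-3.02,-2.2,0.02,0.0001,0.0002,0.0859]]
LEG [0.414, -0.304, 0.037, 2.042] 6
[0.0, -0.0, 3.88, 0.0, 0.0, 0.0] x6
```

jog_arm:
  motion:
    - [-0.31,-3.73,0,0,0,0.0859]
    - [-0.62,-3.69,0,0,0,0.0859]
    - [-0.94,-3.62,0,0,0,0.0859]
    - [-1.25,-3.52,0,0,0,0.0859]
    - [-1.54,-3.41,0,0,0,0.0859]
    - [-1.83,-3.26,0,0,0,0.0859]
    - [-2.1,-3.09,0,0,0,0.0859]
    - [-2.36,-2.9,0,0,0,0.0859]

```text
clock: 24.9
ee_pos: [0.4204, -0.1924, 0.2687]
ee_rot: [0.411, 0.912, 0.001, -0.003]
force: [1.2, -0.8, -1.8]
gripper_width: 0.0114
```

jog_arm:
  motion:
    - [-2.6,-2.69,0,0,0,0.0859]
    - [-2.82,-2.45,0,0,0,0.0859]
    - [-3.02,-2.2,0,0,0,0.0859]
    - [0,0,0,0,0,0]
    - [0,0,0,0,0,0]
    - [0,0,0,0,0,0]

```text
clock: 25.4
ee_pos: [0.413, -0.3022, 0.2688]
ee_rot: [0.523, 0.852, 0.001, -0.003]
force: [0.2, 0.1, -1.8]
gripper_width: 0.0116
```

jog_arm:
  motion:
    - [0,0,3.5,0,0,0]
    - [0,0,3.5,0,0,0]
    - [0,0,3.5,0,0,0]
    - [0,0,3.5,0,0,0]
    - [0,0,3.5,0,0,0]
    - [0,0,3.5,0,0,0]
    - [0,0,2,0,0,0]
    - [0,0,0,0,0,0]

```text
clock: 26.07
ee_pos: [0.4118, -0.2989, 0.037]
ee_rot: [0.522, 0.853, 0.002, -0.005]
force: [-0.6, 1.3, -0.5]
gripper_width: 0.0117
```

jog_arm:
  motion:
    - [0,0,0.2,0,0,0]
    - [0,0,0.2,0,0,0]
    - [0,0,0,0,0,0]
    - [0,0,0,0,0,0]

```text
clock: 26.4
ee_pos: [0.4152, -0.3043, 0.0386]
ee_rot: [0.522, 0.853, -0.0, 0.001]
force: [0.1, 0.3, -1.4]
gripper_width: 0.0114
```

jog_arm:
  motion:
    - [0,0,0.3,0,0,0]
    - [0,0,0.3,0,0,0]
    - [0,0,0.15,0,0,0]
    - [0,0,0,0,0,0]
    - [0,0,0,0,0,0]

```text
clock: 26.82
ee_pos: [0.4146, -0.3039, 0.0303]
ee_rot: [0.523, 0.853, -0.0, 0.0]
force: [0.2, 1.7, 4.1]
gripper_width: 0.0113
```

jog_arm:
  motion:
    - [0,0,0.1,0,0,0]
    - [0,0,0,0,0,0]
    - [0,0,0,0,0,0]

```text
clock: 27.07
ee_pos: [0.4144, -0.3036, 0.0296]
ee_rot: [0.523, 0.853, -0.0, 0.0]
force: [-0.8, 1.6, 7.4]
gripper_width: 0.0114
```

Seated. Release, rise, check both cameras, and measure the blue carriers.

jog_arm:
  motion:
    - [0,0,-0.15,0,0,0]
    - [0,0,0,0,0,0]
    - [0,0,0,0,0,0]
    - [0,0,0,0,0,0]
  jaw: -0.08

```text
clock: 27.4
ee_pos: [0.4144, -0.3039, 0.0301]
ee_rot: [0.523, 0.853, -0.0, 0.0]
force: [0.6, 0.5, -0.2]
gripper_width: 0.0303
```

jog_arm:
  motion:
    - [0,0,-2,0,0,0]
    - [0,0,-3.6,0,0,0]
    - [0,0,-3.6,0,0,0]
    - [0,0,-3.6,0,0,0]
    - [0,0,-3.6,0,0,0]
    - [0,0,-3.6,0,0,0]
    - [0,0,0,0,0,0]
    - [0,0,0,0,0,0]

```text
clock: 28.07
ee_pos: [0.4153, -0.3048, 0.2323]
ee_rot: [0.523, 0.853, -0.001, 0.003]
force: [0.3, -0.1, -0.6]
gripper_width: 0.04
```

```bash
cat >> h.py <<'E'
def fit(seeds,cams=("scene","side")):
    """pose (x,y,yaw) of blue carriers on the table: end-of-handle/root masks matched by projected handle box"""
    from scipy.optimize import least_squares
    obs={}
    for cn in cams:
        im=r.camera(cn); hsv=cv2.cvtColor(im,cv2.COLOR_RGB2HSV); m=cv2.inRange(hsv,(105,120,40),(125,255,255))
        n,l,s,c=cv2.connectedComponentsWithStats(m); obs[cn]=[np.argwhere(l==i)[:,::-1] for i in range(1,n) if 30<s[i][4]<1500]
    V=np.array([[x,y,z] for x in (-.128,-.034) for y in (-.006,.006) for z in (.008,.036)])
    def stats(h): h=h.astype(float); c=h.mean(0); d=h-c; return c,d
    out=[]
    for sx,sy,sa in seeds:
        def hull(p,cn):
            M=R.from_euler("z",p[2]).as_matrix(); P=V@M.T+[p[0],p[1],0]; q=proj(cn,P)
            h=cv2.convexHull(q.astype(np.float32)); return h[:,0]
        sel={}
        for cn in cams:
            hc=hull((sx,sy,sa),cn).mean(0); sel[cn]=min(obs[cn],key=lambda o:np.linalg.norm(o.mean(0)-hc),default=None)
        def res(p):
            e=[]
            for cn in cams:
                h=hull(p,cn); o=sel[cn].astype(float)
                for a in np.linspace(0,np.pi,8,endpoint=False):
                    u=np.array([np.cos(a),np.sin(a)]); e+=[(h@u).max()-.0-(o@u).max(),(h@u).min()-(o@u).min()]
            return np.array(e)
        f=least_squares(res,(sx,sy,sa),x_scale=(.01,.01,.1),loss="soft_l1",diff_step=1e-3); out.append((*np.round(f.x,4),round(float(np.abs(f.fun).mean()),2)))
    return out
E
python3 - <<'E'
from h import *
s=r.sense(); print(np.round(s["ee_pos"],4),yawof(s),s["gripper_width"],s["force"])
b=shot("side","l2.png"); a=shot("wrist","l1.png")
o=np.hstack([cv2.resize(b[265:415,250:420],(453,400),interpolation=cv2.INTER_CUBIC),cv2.resize(b[120:220,170:310],(347,248),interpolation=cv2.INTER_CUBIC) if 0 else cv2.resize(b[120:270,180:310],(347,400),interpolation=cv2.INTER_CUBIC)])
cv2.imwrite("pics/l.png",o[:,:,::-1])
G={}
for cn in ("scene","side"):
    for t,z in (("wet0",0),("wet0_grip",.024)): print(cn,t,[(np.round(onz(cn,d["point"],z)[:2],4).tolist(),round(d["p"],2)) for d in r.pinpoint(t,cn)][:5])
for o in fit([(.4376,.395,.9),(.517,.29,.9),(.675,.425,.9)]): print(o)
E
```

```text
[ 0.4153 -0.3048  0.2323] 2.0417260761902387 0.04004275461436686 [ 0.25103246 -0.10008317 -0.62327909]
scene wet0 [([0.4405, 0.4021], 0.93), ([0.5173, 0.2934], 0.82), ([0.6717, 0.4216], 0.7), ([0.6605, 0.0116], 0.52)]
scene wet0_grip [([0.601, 0.3451], 0.61)]
side wet0 [([0.4322, 0.4033], 0.71), ([0.5145, 0.2768], 0.57), ([0.763, 0.1115], 0.57)]
side wet0_grip [([0.7121, -0.2393], 0.48)]
(np.float64(0.4453), np.float64(0.4059), np.float64(0.9842), 1.01)
(np.float64(0.5258), np.float64(0.2948), np.float64(0.8709), 1.1)
(np.float64(0.6663), np.float64(0.4226), np.float64(0.8326), 14.65)
```

View pics/l.png

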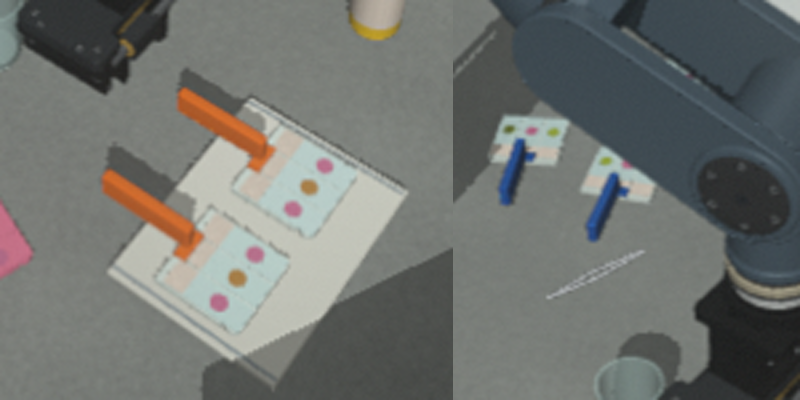

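Run:
```python
from h import *
plan((.4594,.216,.17,4.0126))
```

```text
LEG [0.459, 0.216, 0.17, 4.013] 17
[[2.6,1.62,0.35,0.0001,-0.0001,-0.1159],[2.4,1.91,0.35,0.0001,-0.0001,-0.1159],[2.16,2.18,0.35,0.0001,-0.0001,-0.1159],[1.89,2.41,0.35,0.0001,-0.0001,-0.1159],[1.6,2.62,0.35,0.0001,-0.0001,-0.1159],[1.29,2.78,0.35,0.0001,-0.0001,-0.1159],[0.96,2.91,0.35,0.0001,-0.0001,-0.1159],[0.61,3.0,0.35,0.0001,-0.0001,-0.1159]]
[[0.26,3.06,0.35,0.0001,-0.0001,-0.1159],[-0.09,3.07,0.35,0.0001,-0.0001,-0.1159],[-0.45,3.03,0.35,0.0001,-0.0001,-0.1159],[-0.8,2.96,0.35,0.0001,-0.0001,-0.1159],[-1.13,2.85,0.35,0.0001,-0.0001,-0.1159],[-1.46,2.7,0.35,0.0001,-0.0001,-0.1159],[-1.76,2.51,0.35,0.0001,-0.0001,-0.1159],[-2.04,2.29,0.35,0.0001,-0.0001,-0.1159]]
[[-2.29,2.04,0.35,0.0001,-0.0001,-0.1159]]
```

jog_arm:
  motion:
    - [2.6,1.62,0,0,0,-0.1159]
    - [2.4,1.91,0,0,0,-0.1159]
    - [2.16,2.18,0,0,0,-0.1159]
    - [1.89,2.41,0,0,0,-0.1159]
    - [1.6,2.62,0,0,0,-0.1159]
    - [1.29,2.78,0,0,0,-0.1159]
    - [0.96,2.91,0,0,0,-0.1159]
    - [0.61,3.0,0,0,0,-0.1159]

```text
clock: 29.13
ee_pos: [0.4353, -0.058, 0.2298]
ee_rot: [0.084, 0.997, 0.0, -0.0]
force: [1.5, -0.8, 0.3]
gripper_width: 0.0401
```

jog_arm:
  motion:
    - [0.26,3.06,0.5,0,0,-0.1159]
    - [-0.09,3.07,0.5,0,0,-0.1159]
    - [-0.45,3.03,0.5,0,0,-0.1159]
    - [-0.8,2.96,0.5,0,0,-0.1159]
    - [-1.13,2.85,1,0,0,-0.1159]
    - [-1.46,2.7,1,0,0,-0.1159]
    - [-1.76,2.51,1,0,0,-0.1159]
    - [-2.04,2.29,1,0,0,-0.1159]

```text
clock: 29.8
ee_pos: [0.457, 0.1865, 0.1692]
ee_rot: [-0.371, 0.929, 0.0, -0.0]
force: [0.0, -0.2, 0.2]
gripper_width: 0.0401
```

jog_arm:
  motion:
    - [-2.29,2.04,0,0,0,-0.1159]
    - [0,0,0,0,0,0]
    - [0,0,0,0,0,0]
    - [0,0,0,0,0,0]

```text
clock: 30.13
ee_pos: [0.4595, 0.2152, 0.1697]
ee_rot: [-0.421, 0.907, -0.0, -0.001]
force: [-0.0, -0.4, 0.3]
gripper_width: 0.0399
```

```bash
cat >> h.py <<'E'
def near(save=None):
    """handle under the wrist camera: end + heading from the blue blob nearest image centre column"""
    C=cam("wrist"); im=r.camera("wrist")
    if save: cv2.imwrite("pics/"+save,im[:,:,::-1])
    m=cv2.inRange(cv2.cvtColor(im,cv2.COLOR_RGB2HSV),(105,110,30),(125,255,255))
    n,l,s,c=cv2.connectedComponentsWithStats(m)
    for i in [i for i in range(1,n) if s[i][4]>60]:
        q=np.argwhere(l==i)[:,::-1].astype(np.float32); vx,vy,x0,y0=cv2.fitLine(q,cv2.DIST_HUBER,0,.01,.01)[:,0]
        t=(q-[x0,y0])@[vx,vy]; a,b=[onz("wrist",(x0+vx*k,y0+vy*k),.036,C)[:2] for k in (t.min(),t.max())]
        print("blob",s[i].tolist(),np.round(a,4),np.round(b,4),"heading",round(np.arctan2(*(b-a)[::-1]),4))
E
python3 - <<'E'
from h import *
s=r.sense(); print(np.round(s["ee_pos"],4),yawof(s)%(2*np.pi),np.round(s["joint_pos"],2))
near("m.png")
E
```

```text
[0.4595 0.2152 0.1697] 4.0117498696786456 [ 0.22  0.44  1.78 -0.    0.92 -2.22]
blob [267, 159, 30, 103, 1539] [0.4392 0.1899] [0.4996 0.2637] heading 0.8841
blob [398, 194, 22, 41, 791] [0.3735 0.2857] [0.3917 0.3212] heading 1.098
```

View pics/m.png

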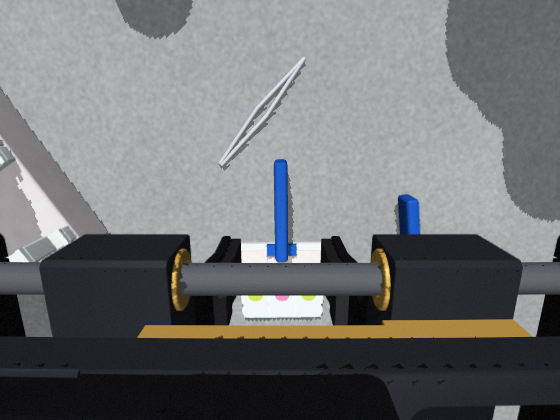

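jog_arm:
  motion:
    - [0.4,0,3.5,0,0,0]
    - [0,0,3.5,0,0,0]
    - [0,0,3.5,0,0,0]
    - [0,0,2.2,0,0,0]
    - [0,0,0.8,0,0,0]
    - [0,0,0.5,0,0,0]
    - [0,0,0,0,0,0]
    - [0,0,0,0,0,0]

```text
clock: 30.85
ee_pos: [0.4584, 0.2122, 0.0312]
ee_rot: [-0.421, 0.907, -0.0, 0.001]
force: [-0.1, 0.2, 0.9]
gripper_width: 0.0399
```

jog_arm:
  motion:
    - [0,0,0.2,0,0,0]
    - [0,0,0,0,0,0]
    - [0,0,0,0,0,0]

```text
clock: 31.1
ee_pos: [0.458, 0.2127, 0.0291]
ee_rot: [-0.422, 0.907, -0.0, 0.001]
force: [-0.1, -0.1, -0.9]
gripper_width: 0.0401
```

jog_arm:
  motion:
    - [0,0,0.2,0,0,0]
    - [0,0,0,0,0,0]
    - [0,0,0,0,0,0]

```text
clock: 31.35
ee_pos: [0.4573, 0.2125, 0.0262]
ee_rot: [-0.422, 0.907, -0.0, 0.0]
force: [-0.1, 0.0, -0.3]
gripper_width: 0.0401
```

jog_arm:
  motion:
    - [0,0,0,0,0,0]
    - [0,0,0,0,0,0]
    - [0,0,0,0,0,0]
    - [0,0,0,0,0,0]
    - [0,0,0,0,0,0]
    - [0,0,0,0,0,0]
    - [0,0,0,0,0,0]
  jaw: -1

```text
clock: 31.93
ee_pos: [0.4573, 0.2125, 0.0261]
ee_rot: [-0.422, 0.907, 0.0, -0.0]
force: [0.1, -0.3, -0.8]
gripper_width: 0.0114
```

jog_arm:
  motion:
    - [0,0,-0.5,0,0,0]
    - [0,0,-1.2,0,0,0]
    - [0,0,-2,0,0,0]
    - [0,0,-2,0,0,0]
    - [0,0,-2,0,0,0]
    - [0,0,-1,0,0,0]
    - [0,0,0,0,0,0]
    - [0,0,0,0,0,0]

```text
clock: 32.6
ee_pos: [0.4573, 0.2124, 0.1133]
ee_rot: [-0.422, 0.907, -0.0, 0.0]
force: [-0.2, 0.4, -1.7]
gripper_width: 0.011
```

Run:
```python
from h import *
s=r.sense(); print(np.round(s["ee_pos"],4),yawof(s)%6.2832,s["gripper_width"],s["force"])
plan((.4384,.1063,.0945,2.987),step=.03,rot=.09)
```

```text
[0.4573 0.2124 0.1133] 4.012050378181447 0.011008743223556551 [-0.15909973  0.43233926 -1.73482171]
LEG [0.438, 0.106, 0.094, 2.987] 12
[[0.78,-0.45,0.16,-0.0,0.0,0.0854],[0.74,-0.51,0.16,-0.0,0.0,0.0854],[0.69,-0.58,0.16,-0.0,0.0,0.0854],[0.64,-0.63,0.16,-0.0,0.0,0.0854],[0.58,-0.68,0.16,-0.0,0.0,0.0854],[0.52,-0.73,0.16,-0.0,0.0,0.0854],[0.46,-0.77,0.16,-0.0,0.0,0.0854],[0.39,-0.81,0.16,-0.0,0.0,0.0854]]
[[0.32,-0.84,0.16,-0.0,0.0,0.0854],[0.25,-0.86,0.16,-0.0,0.0,0.0854],[0.17,-0.88,0.16,-0.0,0.0,0.0854],[0.1,-0.89,0.16,-0.0,0.0,0.0854]]
```

jog_arm:
  motion:
    - [0.78,-0.45,0.16,0,0,0.0854]
    - [0.74,-0.51,0.16,0,0,0.0854]
    - [0.69,-0.58,0.16,0,0,0.0854]
    - [0.64,-0.63,0.16,0,0,0.0854]
    - [0.58,-0.68,0.16,0,0,0.0854]
    - [0.52,-0.73,0.16,0,0,0.0854]
    - [0.46,-0.77,0.16,0,0,0.0854]
    - [0.39,-0.81,0.16,0,0,0.0854]

```text
clock: 33.27
ee_pos: [0.4433, 0.1412, 0.0988]
ee_rot: [-0.091, 0.996, 0.0, -0.002]
force: [0.2, 0.3, -1.8]
gripper_width: 0.011
```

jog_arm:
  motion:
    - [0.32,-0.84,0.16,0,0,0.0854]
    - [0.25,-0.86,0.16,0,0,0.0854]
    - [0.17,-0.88,0.16,0,0,0.0854]
    - [0.1,-0.89,0.16,0,0,0.0854]
    - [0,0,0,0,0,0]
    - [0,0,0,0,0,0]
    - [0,0,0,0,0,0]

```text
clock: 33.85
ee_pos: [0.438, 0.1066, 0.0934]
ee_rot: [0.076, 0.997, 0.0, -0.001]
force: [0.0, -0.2, -1.9]
gripper_width: 0.0109
```

Run:
```python
from h import *
s=r.sense(); print(np.round(s["ee_pos"],4),yawof(s)%6.2832,s["gripper_width"],s["force"])
b=shot("side","n2.png"); c=shot("scene","n1.png")
o=np.hstack([cv2.resize(b[130:250,210:340],(433,400),interpolation=cv2.INTER_CUBIC),cv2.resize(c[190:300,210:310],(364,400),interpolation=cv2.INTER_CUBIC)])
cv2.imwrite("pics/n.png",o[:,:,::-1])
plan((.4384,.1063,.0945,2.987))
```

```text
[0.438  0.1066 0.0934] 2.9887799043712118 0.010891381947130454 [ 0.03351604 -0.23424316 -1.94444705]
LEG [0.438, 0.106, 0.094, 2.987] 1
[-0.02, -0.05, -0.08, 0.0001, -0.0003, 0.0018] x1
```

View pics/n.png

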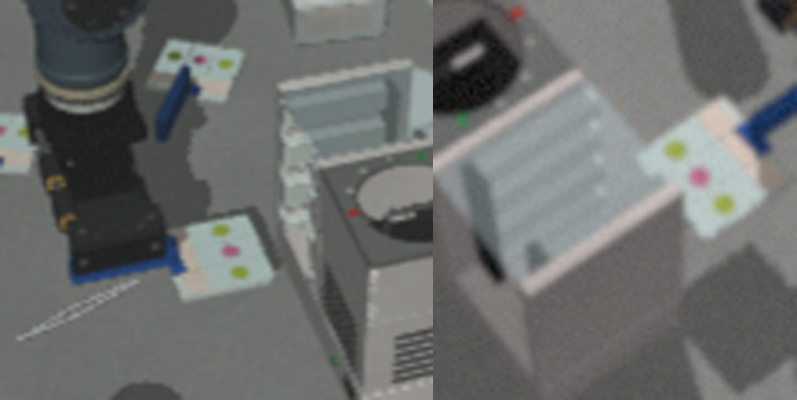

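jog_arm:
  motion:
    - [-0.6,0,-0.1,0,0,0]
    - [-1,0,0,0,0,0]
    - [-1.2,0,0,0,0,0]
    - [-1.2,0,0,0,0,0]
    - [-1.2,0,0,0,0,0]
    - [-1,0,0,0,0,0]
    - [-0.8,0,0,0,0,0]
    - [0,0,0,0,0,0]

```text
clock: 34.62
ee_pos: [0.5106, 0.0953, 0.0952]
ee_rot: [0.077, 0.997, 0.0, 0.002]
force: [0.1, -0.4, -1.8]
gripper_width: 0.0116
```

jog_arm:
  motion:
    - [-0.8,0,0,0,0,0]
    - [-0.8,0,0,0,0,0]
    - [-0.8,0,0,0,0,0]
    - [-0.8,0,0,0,0,0]
    - [-0.6,0,0,0,0,0]
    - [-0.4,0,0,0,0,0]
    - [0,0,0,0,0,0]
    - [0,0,0,0,0,0]

```text
clock: 35.28
ee_pos: [0.5488, 0.0892, 0.0948]
ee_rot: [0.077, 0.997, -0.0, -0.0]
force: [-0.4, 0.1, -2.1]
gripper_width: 0.0112
```

jog_arm:
  motion:
    - [-0.2,0,0,0,0,0]
    - [-0.2,0,0,0,0,0]
    - [-0.2,0,0,0,0,0]
    - [0,0,0,0,0,0]
    - [0,0,0,0,0,0]

```text
clock: 35.7
ee_pos: [0.555, 0.0882, 0.095]
ee_rot: [0.077, 0.997, -0.0, 0.0]
force: [-0.7, 0.2, -2.2]
gripper_width: 0.0113
```

jog_arm:
  motion:
    - [-0.2,0,0,0,0,0]
    - [0,0,0,0,0,0]
    - [0,0,0,0,0,0]

```text
clock: 35.95
ee_pos: [0.557, 0.088, 0.095]
ee_rot: [0.077, 0.997, -0.0, 0.0]
force: [-0.0, -0.4, -2.3]
gripper_width: 0.0114
```

jog_arm:
  motion:
    - [-0.2,0,0,0,0,0]
    - [0,0,0,0,0,0]
    - [0,0,0,0,0,0]

```text
clock: 36.2
ee_pos: [0.559, 0.0876, 0.095]
ee_rot: [0.077, 0.997, 0.0, 0.0]
force: [0.5, -0.3, -1.3]
gripper_width: 0.0113
```

jog_arm:
  motion:
    - [-0.2,0,0,0,0,0]
    - [0,0,0,0,0,0]
    - [0,0,0,0,0,0]

```text
clock: 36.45
ee_pos: [0.5599, 0.0875, 0.0947]
ee_rot: [0.077, 0.997, 0.0, -0.001]
force: [-1.1, 0.2, -0.5]
gripper_width: 0.0114
```

jog_arm:
  motion:
    - [-0.2,0,0,0,0,0]
    - [0,0,0,0,0,0]
    - [0,0,0,0,0,0]

```text
clock: 36.7
ee_pos: [0.5599, 0.0877, 0.0943]
ee_rot: [0.077, 0.997, 0.0, -0.003]
force: [-5.5, 1.5, -0.4]
gripper_width: 0.0113
```

jog_arm:
  motion:
    - [-0.2,0,0,0,0,0]
    - [0,0,0,0,0,0]
    - [0,0,0,0,0,0]

```text
clock: 36.95
ee_pos: [0.56, 0.0877, 0.094]
ee_rot: [0.077, 0.997, 0.0, -0.005]
force: [-7.5, 1.9, 0.7]
gripper_width: 0.0113
```

jog_arm:
  motion:
    - [0.25,0,0,0,0,0]
    - [0.25,0,0,0,0,0]
    - [0,0,0,0,0,0]
    - [0,0,0,0,0,0]

```text
clock: 37.28
ee_pos: [0.5599, 0.0875, 0.0951]
ee_rot: [0.077, 0.997, 0.0, -0.0]
force: [-1.3, 0.6, -1.6]
gripper_width: 0.011
```

jog_arm:
  motion:
    - [0,0,0.2,0,0,0]
    - [0,0,0.2,0,0,0]
    - [0,0,0.2,0,0,0]
    - [0,0,0.15,0,0,0]
    - [0,0,0,0,0,0]
    - [0,0,0,0,0,0]

```text
clock: 37.78
ee_pos: [0.5598, 0.0875, 0.0873]
ee_rot: [0.077, 0.997, -0.0, -0.0]
force: [-3.7, 1.3, -0.7]
gripper_width: 0.0111
```

jog_arm:
  motion:
    - [0,0,0.1,0,0,0]
    - [0,0,0,0,0,0]
    - [0,0,0,0,0,0]

```text
clock: 38.03
ee_pos: [0.5596, 0.0875, 0.0865]
ee_rot: [0.077, 0.997, 0.0, -0.0]
force: [-3.7, 0.4, 0.2]
gripper_width: 0.0112
```

jog_arm:
  motion:
    - [0.2,0,0,0,0,0]
    - [0,0,0.1,0,0,0]
    - [0,0,0,0,0,0]
    - [0,0,0,0,0,0]

```text
clock: 38.37
ee_pos: [0.5593, 0.0876, 0.0859]
ee_rot: [0.077, 0.997, -0.0, 0.002]
force: [-0.2, 0.5, 0.8]
gripper_width: 0.0114
```

jog_arm:
  motion:
    - [0,0,0,0,0,0]
    - [0,0,0,0,0,0]
    - [0,0,0,0,0,0]
    - [0,0,0,0,0,0]
  jaw: -0.08

```text
clock: 38.7
ee_pos: [0.5581, 0.0878, 0.0855]
ee_rot: [0.077, 0.997, -0.0, 0.0]
force: [0.1, 0.3, 0.6]
gripper_width: 0.0305
```

Run:
```python
from h import *
s=r.sense(); print(np.round(s["ee_pos"],4),yawof(s)%6.2832,s["gripper_width"],s["force"])
plan((.5596,.0875,.20,2.987))
ctr=np.array([.6615,.0128]); ex=np.array([np.cos(.1545),-np.sin(.1545)]); ey=np.array([-ex[1],ex[0]])
D=lambda x,y,z: np.append(ctr+x*ex+y*ey,z)
for cn in ("side","scene"):
    im,m,bl=carriers(cn,"blue"); print(cn,[x[0].tolist() for x in bl])
    V=np.array([D(-.012+a,.058+b,.06+c) for a in (-.128,-.034) for b in (-.006,.006) for c in (.008,.036)]); q=proj(cn,V); print(q.min(0),q.max(0))
for o in fit([(.4453,.4059,.984),(.6663,.4226,.8326)]): print(o)
```

```text
[0.5581 0.0878 0.0855] 2.9872092656040286 0.030477891427180534 [0.10543502 0.30231039 0.61431823]
LEG [0.56, 0.088, 0.2, 2.987] 3
[-0.05, -0.0, -3.82, 0.0, 0.0002, 0.0001] x3
side [[230, 31, 35, 25, 378], [176, 44, 34, 33, 588], [175, 75, 42, 27, 274], [197, 172, 13, 25, 97], [273, 199, 7, 9, 41], [543, 367, 17, 35, 330]]
[271.50552732 192.31504164] [304.00064269 208.75680478]
scene [[0, 0, 65, 67, 2978], [0, 122, 43, 47, 1232], [525, 223, 35, 29, 104], [384, 250, 17, 37, 218], [341, 313, 12, 41, 216]]
[256.95061136 227.39566614] [289.1981086  255.46193653]
(np.float64(0.4441), np.float64(0.4064), np.float64(0.9895), 1.14)
(np.float64(0.6683), np.float64(0.4259), np.float64(0.8905), 3.2)
```

jog_arm:
  motion:
    - [0,0,-2,0,0,0]
    - [0,0,-3.2,0,0,0]
    - [0,0,-3.2,0,0,0]
    - [0,0,-3,0,0,0]
    - [0,0,0,0,0,0]
    - [0,0,0,0,0,0]

```text
clock: 39.4
ee_pos: [0.5591, 0.0878, 0.2014]
ee_rot: [0.077, 0.997, 0.0, 0.002]
force: [-0.5, -1.1, 0.3]
gripper_width: 0.0401
```

Run:
```python
from h import *
s=r.sense(); print(np.round(s["ee_pos"],4))
plan((.3876,.3203,.17,4.131))
im,m,bl=carriers("side","blue"); print([x[0].tolist() for x in bl if 160<x[0][0]<330])
im,m,bl=carriers("scene","blue"); print([x[0].tolist() for x in bl if 160<x[0][0]<500])
```

```text
[0.5591 0.0878 0.2014]
LEG [0.388, 0.32, 0.17, 4.131] 10
[[2.05,2.03,0.31,-0.0002,0.0005,-0.1144],[1.81,2.25,0.31,-0.0002,0.0005,-0.1144],[1.54,2.45,0.31,-0.0002,0.0005,-0.1144],[1.25,2.61,0.31,-0.0002,0.0005,-0.1144],[0.94,2.73,0.31,-0.0002,0.0005,-0.1144],[0.63,2.82,0.31,-0.0002,0.0005,-0.1144],[0.3,2.87,0.31,-0.0002,0.0005,-0.1144],[-0.03,2.89,0.31,-0.0002,0.0005,-0.1144]]
[[-0.36,2.87,0.31,-0.0002,0.0005,-0.1144],[-0.69,2.81,0.31,-0.0002,0.0005,-0.1144]]
[[176, 45, 37, 32, 564], [175, 75, 73, 27, 340], [257, 150, 13, 22, 93], [197, 172, 9, 25, 90], [273, 194, 31, 14, 252]]
[[276, 230, 13, 11, 74], [384, 250, 17, 37, 218], [341, 312, 12, 42, 213]]
```

jog_arm:
  motion:
    - [2.05,2.03,0.31,0,0,-0.1144]
    - [1.81,2.25,0.31,0,0,-0.1144]
    - [1.54,2.45,0.31,0,0,-0.1144]
    - [1.25,2.61,0.31,0,0,-0.1144]
    - [0.94,2.73,0.31,0,0,-0.1144]
    - [0.63,2.82,0.31,0,0,-0.1144]
    - [0.3,2.87,0.31,0,0,-0.1144]
    - [-0.03,2.89,0.31,0,0,-0.1144]

```text
clock: 40.17
ee_pos: [0.4182, 0.2742, 0.1726]
ee_rot: [-0.374, 0.928, 0.0, -0.002]
force: [0.2, 0.3, -0.6]
gripper_width: 0.0399
```

jog_arm:
  motion:
    - [-0.36,2.87,0.31,0,0,-0.1144]
    - [-0.69,2.81,0.31,0,0,-0.1144]
    - [0,0,0,0,0,0]
    - [0,0,0,0,0,0]
    - [0,0,0,0,0,0]

```text
clock: 40.58
ee_pos: [0.3859, 0.3198, 0.1674]
ee_rot: [-0.475, 0.88, -0.0, -0.001]
force: [0.4, 0.6, 0.5]
gripper_width: 0.04
```

Run:
```python
from h import *
s=r.sense(); print(np.round(s["ee_pos"],4),yawof(s)%6.2832)
near("p.png")
```

```text
[0.3859 0.3198 0.1674] 4.130693132078838
blob [266, 160, 30, 103, 1552] [0.3705 0.2917] [0.4205 0.3722] heading 1.0152
```

jog_arm:
  motion:
    - [0.4,-0.1,3.5,0,0,-0.012]
    - [0,0,3.5,0,0,0]
    - [0,0,3.5,0,0,0]
    - [0,0,2.2,0,0,0]
    - [0,0,0.8,0,0,0]
    - [0,0,0.4,0,0,0]
    - [0,0,0,0,0,0]
    - [0,0,0,0,0,0]

```text
clock: 41.3
ee_pos: [0.386, 0.3165, 0.0303]
ee_rot: [-0.48, 0.877, -0.0, 0.001]
force: [-0.2, 0.5, 0.6]
gripper_width: 0.04
```

jog_arm:
  motion:
    - [0,0,0.2,0,0,0]
    - [0,0,0,0,0,0]
    - [0,0,0,0,0,0]

```text
clock: 41.55
ee_pos: [0.3854, 0.3168, 0.0284]
ee_rot: [-0.48, 0.877, -0.0, 0.001]
force: [0.2, -0.2, -0.0]
gripper_width: 0.0402
```

jog_arm:
  motion:
    - [0,0,0.2,0,0,0]
    - [0,0,0,0,0,0]
    - [0,0,0,0,0,0]

```text
clock: 41.8
ee_pos: [0.3848, 0.3165, 0.0256]
ee_rot: [-0.48, 0.877, -0.0, 0.0]
force: [-0.5, 0.5, 0.4]
gripper_width: 0.04
```

jog_arm:
  motion:
    - [0,0,0,0,0,0]
    - [0,0,0,0,0,0]
    - [0,0,0,0,0,0]
    - [0,0,0,0,0,0]
    - [0,0,0,0,0,0]
    - [0,0,0,0,0,0]
    - [0,0,0,0,0,0]
  jaw: -1

```text
clock: 42.38
ee_pos: [0.3848, 0.3164, 0.0254]
ee_rot: [-0.48, 0.877, 0.0, -0.0]
force: [0.0, 1.0, -0.2]
gripper_width: 0.0113
```

jog_arm:
  motion:
    - [0,0,-0.5,0,0,0]
    - [0,0,-1.2,0,0,0]
    - [0,0,-2.5,0,0,0]
    - [0,0,-2.5,0,0,0]
    - [0,0,-2.5,0,0,0]
    - [0,0,-2,0,0,0]
    - [0,0,0,0,0,0]
    - [0,0,0,0,0,0]

```text
clock: 43.05
ee_pos: [0.3853, 0.3166, 0.1385]
ee_rot: [-0.48, 0.877, -0.0, 0.001]
force: [-1.1, -0.2, -2.3]
gripper_width: 0.0109
```

Run:
```python
from h import *
s=r.sense(); print(np.round(s["ee_pos"],4),yawof(s)%6.2832,s["gripper_width"],s["force"])
plan((.4384,.1063,.1395,2.987),step=.03,rot=.09)
```

```text
[0.3853 0.3166 0.1385] 4.1432848449745405 0.010896744598061123 [-1.13820423 -0.15102851 -2.29734627]
LEG [0.438, 0.106, 0.14, 2.987] 13
[[1.14,-1.22,-0.01,-0.0,0.0002,0.0889],[1.03,-1.31,-0.01,-0.0,0.0002,0.0889],[0.91,-1.4,-0.01,-0.0,0.0002,0.0889],[0.78,-1.47,-0.01,-0.0,0.0002,0.0889],[0.65,-1.54,-0.01,-0.0,0.0002,0.0889],[0.51,-1.59,-0.01,-0.0,0.0002,0.0889],[0.37,-1.63,-0.01,-0.0,0.0002,0.0889],[0.22,-1.65,-0.01,-0.0,0.0002,0.0889]]
[[0.07,-1.67,-0.01,-0.0,0.0002,0.0889],[-0.08,-1.67,-0.01,-0.0,0.0002,0.0889],[-0.22,-1.65,-0.01,-0.0,0.0002,0.0889],[-0.37,-1.63,-0.01,-0.0,0.0002,0.0889],[-0.51,-1.59,-0.01,-0.0,0.0002,0.0889]]
```

jog_arm:
  motion:
    - [1.14,-1.22,0,0,0,0.0889]
    - [1.03,-1.31,0,0,0,0.0889]
    - [0.91,-1.4,0,0,0,0.0889]
    - [0.78,-1.47,0,0,0,0.0889]
    - [0.65,-1.54,0,0,0,0.0889]
    - [0.51,-1.59,0,0,0,0.0889]
    - [0.37,-1.63,0,0,0,0.0889]
    - [0.22,-1.65,0,0,0,0.0889]

```text
clock: 43.72
ee_pos: [0.4162, 0.1859, 0.136]
ee_rot: [-0.142, 0.99, -0.0, -0.002]
force: [-0.0, -0.0, -0.9]
gripper_width: 0.0112
```

jog_arm:
  motion:
    - [0.07,-1.67,0,0,0,0.0889]
    - [-0.08,-1.67,0,0,0,0.0889]
    - [-0.22,-1.65,0,0,0,0.0889]
    - [-0.37,-1.63,0,0,0,0.0889]
    - [-0.51,-1.59,0,0,0,0.0889]
    - [0,0,0,0,0,0]
    - [0,0,0,0,0,0]
    - [0,0,0,0,0,0]

```text
clock: 44.38
ee_pos: [0.4368, 0.1063, 0.1366]
ee_rot: [0.077, 0.997, 0.0, -0.001]
force: [-0.8, -0.2, -1.1]
gripper_width: 0.0113
```

```bash
cat >> h.py <<'E'
def dry(p):
    ctr=np.array([.6615,.0128]); ex=np.array([np.cos(.1545),-np.sin(.1545)]); ey=np.array([-ex[1],ex[0]]); d=np.array(p[:2])-ctr; return np.round([d@ex,d@ey],4)
E
python3 - <<'E'
from h import *
s=r.sense(); print(np.round(s["ee_pos"],4),yawof(s)%6.2832,s["gripper_width"],s["force"],dry(s["ee_pos"]))
plan((.4384,.1063,.1395,2.987))
E
```

```text
[0.4368 0.1063 0.1366] 2.988242607293804 0.011287901719491601 [-0.78512567 -0.22003058 -1.07727221] [-0.2364  0.0578]
LEG [0.438, 0.106, 0.14, 2.987] 1
[-0.16, 0.02, -0.29, -0.0001, -0.0029, 0.0012] x1
```

jog_arm:
  motion:
    - [-0.6,0,-0.25,0,0,0]
    - [-1,0,0,0,0,0]
    - [-1.2,0,0,0,0,0]
    - [-1.2,0,0,0,0,0]
    - [-1.2,0,0,0,0,0]
    - [-1,0,0,0,0,0]
    - [-0.8,0,0,0,0,0]
    - [0,0,0,0,0,0]

```text
clock: 45.05
ee_pos: [0.5098, 0.0952, 0.1401]
ee_rot: [0.077, 0.997, 0.0, 0.002]
force: [1.3, 0.2, -1.1]
gripper_width: 0.0112
```

jog_arm:
  motion:
    - [-0.8,0,0,0,0,0]
    - [-0.8,0,0,0,0,0]
    - [-0.8,0,0,0,0,0]
    - [-0.8,0,0,0,0,0]
    - [-0.8,0,0,0,0,0]
    - [-0.6,0,0,0,0,0]
    - [0,0,0,0,0,0]
    - [0,0,0,0,0,0]

```text
clock: 45.72
ee_pos: [0.5526, 0.0882, 0.1398]
ee_rot: [0.077, 0.997, 0.0, -0.0]
force: [0.1, -0.5, -1.7]
gripper_width: 0.0113
```

jog_arm:
  motion:
    - [-0.2,0,0,0,0,0]
    - [-0.2,0,0,0,0,0]
    - [0,0,0,0,0,0]
    - [0,0,0,0,0,0]

```text
clock: 46.05
ee_pos: [0.5564, 0.0877, 0.14]
ee_rot: [0.077, 0.997, -0.0, -0.0]
force: [0.3, 1.0, -0.8]
gripper_width: 0.0112
```

jog_arm:
  motion:
    - [-0.2,0,0,0,0,0]
    - [0,0,0,0,0,0]
    - [0,0,0,0,0,0]

```text
clock: 46.3
ee_pos: [0.5586, 0.0873, 0.14]
ee_rot: [0.077, 0.997, -0.0, 0.0]
force: [0.5, 0.1, -0.6]
gripper_width: 0.0114
```

jog_arm:
  motion:
    - [-0.2,0,0,0,0,0]
    - [0,0,0,0,0,0]
    - [0,0,0,0,0,0]

```text
clock: 46.55
ee_pos: [0.5592, 0.0873, 0.1396]
ee_rot: [0.077, 0.997, 0.0, -0.001]
force: [-3.2, 1.3, -0.1]
gripper_width: 0.0109
```

jog_arm:
  motion:
    - [-0.2,0,0,0,0,0]
    - [0,0,0,0,0,0]
    - [0,0,0,0,0,0]

```text
clock: 46.8
ee_pos: [0.5592, 0.0874, 0.1392]
ee_rot: [0.077, 0.997, 0.0, -0.004]
force: [-6.4, 0.6, 1.0]
gripper_width: 0.0112
```

jog_arm:
  motion:
    - [0.3,0,0,0,0,0]
    - [0.25,0,0,0,0,0]
    - [0,0,0,0,0,0]
    - [0,0,0,0,0,0]

```text
clock: 47.13
ee_pos: [0.5579, 0.0873, 0.1403]
ee_rot: [0.077, 0.997, -0.0, 0.001]
force: [-0.5, -0.6, -1.5]
gripper_width: 0.0111
```

jog_arm:
  motion:
    - [0,0,0.2,0,0,0]
    - [0,0,0.2,0,0,0]
    - [0,0,0.2,0,0,0]
    - [0,0,0.2,0,0,0]
    - [0,0,0.05,0,0,0]
    - [0,0,0,0,0,0]
    - [0,0,0,0,0,0]

```text
clock: 47.72
ee_pos: [0.557, 0.0875, 0.1314]
ee_rot: [0.077, 0.997, -0.0, -0.0]
force: [-0.1, 0.3, -2.2]
gripper_width: 0.0113
```

jog_arm:
  motion:
    - [0,0,0.1,0,0,0]
    - [0,0,0,0,0,0]
    - [0,0,0,0,0,0]

```text
clock: 47.97
ee_pos: [0.5571, 0.0876, 0.1306]
ee_rot: [0.077, 0.997, -0.0, 0.0]
force: [-0.7, 0.1, -0.8]
gripper_width: 0.0115
```

jog_arm:
  motion:
    - [0,0,0.1,0,0,0]
    - [0,0,0,0,0,0]
    - [0,0,0,0,0,0]

```text
clock: 48.22
ee_pos: [0.557, 0.0876, 0.1298]
ee_rot: [0.077, 0.997, 0.0, 0.0]
force: [-1.2, 0.6, 2.2]
gripper_width: 0.0112
```

jog_arm:
  motion:
    - [0,0,0,0,0,0]
    - [0,0,0,0,0,0]
    - [0,0,0,0,0,0]
    - [0,0,0,0,0,0]
  jaw: -0.08

```text
clock: 48.55
ee_pos: [0.5572, 0.0875, 0.1293]
ee_rot: [0.077, 0.997, 0.0, 0.0]
force: [-0.3, -0.2, -0.7]
gripper_width: 0.0306
```

jog_arm:
  motion:
    - [0,0,-2,0,0,0]
    - [0,0,-3,0,0,0]
    - [0,0,-3,0,0,0]
    - [0,0,0,0,0,0]
    - [0,0,0,0,0,0]
    - [0,0,0,0,0,0]

```text
clock: 49.05
ee_pos: [0.5564, 0.0875, 0.209]
ee_rot: [0.077, 0.997, -0.0, -0.0]
force: [0.0, 0.3, 0.8]
gripper_width: 0.04
```

Run:
```python
from h import *
s=r.sense(); print(np.round(s["ee_pos"],4),s["force"])
im,m,bl=carriers("side","blue"); print([x[0].tolist() for x in bl if 160<x[0][0]<330])
im,m,bl=carriers("scene","blue"); print([x[0].tolist() for x in bl if 160<x[0][0]<500])
for z in (.105,.06):
    V=np.array([[-.012+a,.058+b,z+c] for a in (-.128,-.034) for b in (-.006,.006) for c in (.008,.036)]); M=R.from_euler("z",-.1545).as_matrix()
    q=proj("side",V@M.T+[.6615,.0128,0]); print(q.min(0),q.max(0))
for cams in (("scene",),("scene","side")):
    print(fit([(.6683,.4259,.8905)],cams))
print([(np.round(onz("scene",d["point"],0)[:2],4).tolist(),round(d["p"],2)) for d in r.pinpoint("wet0","scene")])
```

```text
[0.5564 0.0875 0.209 ] [0.03938406 0.33327307 0.77178233]
[[176, 45, 43, 32, 592], [175, 75, 75, 26, 340], [257, 150, 13, 22, 97], [272, 182, 32, 15, 272], [273, 194, 30, 14, 250]]
[[271, 220, 19, 21, 221], [341, 313, 13, 41, 217]]
[271.11809598 180.53036264] [304.3224599 197.268414 ]
[271.50552732 192.31504164] [304.00064269 208.75680478]
[(np.float64(0.6711), np.float64(0.4243), np.float64(0.8514), 0.89)]
[(np.float64(0.672), np.float64(0.4225), np.float64(0.851), 1.2)]
[([0.668, 0.4201], 0.83)]
```

Run:
```python
from h import *
plan((.6036,.346,.17,3.9926))
```

```text
LEG [0.604, 0.346, 0.17, 3.993] 9
[[-0.08,2.92,0.43,0.0001,-0.0002,-0.1117],[-0.4,2.89,0.43,0.0001,-0.0002,-0.1117],[-0.72,2.83,0.43,0.0001,-0.0002,-0.1117],[-1.03,2.73,0.42,0.0001,-0.0002,-0.1117],[-1.33,2.6,0.42,0.0001,-0.0002,-0.1117],[-1.61,2.43,0.43,0.0001,-0.0002,-0.1117],[-1.87,2.24,0.43,0.0001,-0.0002,-0.1117],[-2.11,2.02,0.43,0.0001,-0.0002,-0.1117]]
[[-2.32,1.77,0.43,0.0001,-0.0002,-0.1117]]
```

jog_arm:
  motion:
    - [0,0,-2,0,0,0]
    - [-0.08,2.92,-1,0,0,-0.1117]
    - [-0.4,2.89,0,0,0,-0.1117]
    - [-0.72,2.83,0,0,0,-0.1117]
    - [-1.03,2.73,0,0,0,-0.1117]
    - [-1.33,2.6,0,0,0,-0.1117]
    - [-1.61,2.43,2,0,0,-0.1117]
    - [-1.87,2.24,2,0,0,-0.1117]

```text
clock: 50.02
ee_pos: [0.5947, 0.2903, 0.1999]
ee_rot: [-0.311, 0.95, -0.0, 0.002]
force: [0.7, -0.0, -0.5]
gripper_width: 0.0401
```

jog_arm:
  motion:
    - [-2.11,2.02,1.5,0,0,-0.1117]
    - [-2.32,1.77,1.4,0,0,-0.1117]
    - [0,0,0,0,0,0]
    - [0,0,0,0,0,0]
    - [0,0,0,0,0,0]

```text
clock: 50.43
ee_pos: [0.6037, 0.3456, 0.1699]
ee_rot: [-0.413, 0.911, -0.0, -0.001]
force: [0.2, 0.4, 0.5]
gripper_width: 0.0404
```

Run:
```python
from h import *
s=r.sense(); print(np.round(s["ee_pos"],4),yawof(s)%6.2832)
near("q.png")
```

```text
[0.6037 0.3456 0.1699] 3.9923424293003107
blob [266, 159, 30, 103, 1562] [0.5829 0.3207] [0.6457 0.3925] heading 0.8518
```

jog_arm:
  motion:
    - [0.4,0,3.5,0,0,0]
    - [0,0,3.5,0,0,0]
    - [0,0,3.5,0,0,0]
    - [0,0,2.2,0,0,0]
    - [0,0,0.8,0,0,0]
    - [0,0,0.5,0,0,0]
    - [0,0,0,0,0,0]
    - [0,0,0,0,0,0]

```text
clock: 51.15
ee_pos: [0.603, 0.343, 0.0324]
ee_rot: [-0.413, 0.911, -0.0, 0.002]
force: [0.4, -0.6, -0.4]
gripper_width: 0.04
```

jog_arm:
  motion:
    - [0,0,0.2,0,0,0]
    - [0,0,0.1,0,0,0]
    - [0,0,0,0,0,0]
    - [0,0,0,0,0,0]

```text
clock: 51.48
ee_pos: [0.6017, 0.3432, 0.0282]
ee_rot: [-0.413, 0.911, -0.0, 0.001]
force: [-0.3, 0.4, -1.1]
gripper_width: 0.0398
```

jog_arm:
  motion:
    - [0,0,0.2,0,0,0]
    - [0,0,0,0,0,0]
    - [0,0,0,0,0,0]

```text
clock: 51.73
ee_pos: [0.6012, 0.343, 0.0253]
ee_rot: [-0.413, 0.911, 0.0, -0.0]
force: [0.2, 0.4, 0.3]
gripper_width: 0.0397
```

jog_arm:
  motion:
    - [0,0,0,0,0,0]
    - [0,0,0,0,0,0]
    - [0,0,0,0,0,0]
    - [0,0,0,0,0,0]
    - [0,0,0,0,0,0]
    - [0,0,0,0,0,0]
    - [0,0,0,0,0,0]
  jaw: -1

```text
clock: 52.32
ee_pos: [0.6014, 0.343, 0.0254]
ee_rot: [-0.413, 0.911, -0.0, -0.0]
force: [0.3, 0.4, -0.2]
gripper_width: 0.0111
```

jog_arm:
  motion:
    - [0,0,-0.6,0,0,0]
    - [0,0,-1.5,0,0,0]
    - [0,0,-2.5,0,0,0]
    - [0,0,-3,0,0,0]
    - [0,0,-3,0,0,0]
    - [0,0,-3,0,0,0]
    - [0,0,-2.3,0,0,0]
    - [0,0,0,0,0,0]

```text
clock: 52.98
ee_pos: [0.605, 0.3445, 0.1926]
ee_rot: [-0.413, 0.911, -0.001, 0.007]
force: [0.6, 1.4, 1.0]
gripper_width: 0.0111
```

Run:
```python
from h import *
s=r.sense(); print(np.round(s["ee_pos"],4),yawof(s)%6.2832,s["gripper_width"],s["force"])
plan((.44,.25,.1845,3.6),(.4384,.1063,.1845,2.987),step=.03,rot=.09)
```

```text
[0.605  0.3445 0.1926] 3.993067462036633 0.011080358599868704 [0.55417124 1.35402744 1.00524105]
LEG [0.44, 0.25, 0.184, 3.6] 7
[[2.57,0.88,0.08,-0.0006,0.0019,0.0561],[2.62,0.74,0.08,-0.0006,0.0019,0.0561],[2.65,0.59,0.09,-0.0006,0.0019,0.0561],[2.68,0.44,0.1,-0.0006,0.0019,0.0561],[2.7,0.29,0.1,-0.0006,0.0019,0.0561],[2.71,0.14,0.11,-0.0006,0.0019,0.0561],[2.72,-0.01,0.11,-0.0006,0.0019,0.0561]]
LEG [0.438, 0.106, 0.184, 2.987] 7
[[0.93,-1.83,-0.0,0.0,-0.0,0.0876],[0.77,-1.91,-0.0,0.0,-0.0,0.0876],[0.6,-1.96,-0.0,0.0,-0.0,0.0876],[0.42,-2.01,-0.0,0.0,-0.0,0.0876],[0.24,-2.04,-0.0,0.0,-0.0,0.0876],[0.07,-2.05,-0.0,0.0,-0.0,0.0876],[-0.11,-2.05,-0.0,0.0,-0.0,0.0876]]
```

jog_arm:
  motion:
    - [2.57,0.88,0,0,0,0.0561]
    - [2.62,0.74,0,0,0,0.0561]
    - [2.65,0.59,0,0,0,0.0561]
    - [2.68,0.44,0,0,0,0.0561]
    - [2.7,0.29,0,0,0,0.0561]
    - [2.71,0.14,0,0,0,0.0561]
    - [2.72,0,0,0,0,0.0561]

```text
clock: 53.57
ee_pos: [0.4344, 0.2478, 0.1844]
ee_rot: [-0.226, 0.974, -0.0, -0.0]
force: [-0.2, -0.7, -0.2]
gripper_width: 0.0113
```

jog_arm:
  motion:
    - [0.93,-1.83,0,0,0,0.0876]
    - [0.77,-1.91,0,0,0,0.0876]
    - [0.6,-1.96,0,0,0,0.0876]
    - [0.42,-2.01,0,0,0,0.0876]
    - [0.24,-2.04,0,0,0,0.0876]
    - [0.07,-2.05,0,0,0,0.0876]
    - [-0.11,-2.05,0,0,0,0.0876]
    - [0,0,0,0,0,0]

```text
clock: 54.23
ee_pos: [0.4341, 0.1023, 0.1845]
ee_rot: [0.08, 0.997, -0.001, -0.0]
force: [-0.2, 0.7, -1.3]
gripper_width: 0.011
```

jog_arm:
  motion:
    - [0,0,0,0,0,0]
    - [0,0,0,0,0,0]

```text
clock: 54.4
ee_pos: [0.4343, 0.1052, 0.1845]
ee_rot: [0.077, 0.997, 0.0, -0.0]
force: [-0.1, 0.0, -1.2]
gripper_width: 0.0113
```

Run:
```python
from h import *
s=r.sense(); print(np.round(s["ee_pos"],4),yawof(s)%6.2832,s["gripper_width"],s["force"],dry(s["ee_pos"]))
plan((.4384,.1063,.1845,2.987))
```

```text
[0.4343 0.1052 0.1845] 2.987320926754512 0.011304551945649501 [-0.13916348  0.03653926 -1.19141891] [-0.2387  0.0563]
LEG [0.438, 0.106, 0.184, 2.987] 1
[-0.39, 0.18, -0.0, 0.0004, -0.0003, 0.0003] x1
```

jog_arm:
  motion:
    - [-0.8,0.17,0,0,0,0]
    - [-1.2,0,0,0,0,0]
    - [-1.2,0,0,0,0,0]
    - [-1.2,0,0,0,0,0]
    - [-1.2,0,0,0,0,0]
    - [-1,0,0,0,0,0]
    - [-0.8,0,0,0,0,0]
    - [0,0,0,0,0,0]

```text
clock: 55.07
ee_pos: [0.5103, 0.0954, 0.1845]
ee_rot: [0.077, 0.997, 0.0, 0.001]
force: [0.1, 0.2, -0.4]
gripper_width: 0.0112
```

jog_arm:
  motion:
    - [-0.8,0,0,0,0,0]
    - [-0.8,0,0,0,0,0]
    - [-0.8,0,0,0,0,0]
    - [-0.8,0,0,0,0,0]
    - [-0.8,0,0,0,0,0]
    - [-0.5,0,0,0,0,0]
    - [0,0,0,0,0,0]
    - [0,0,0,0,0,0]

```text
clock: 55.73
ee_pos: [0.5524, 0.0881, 0.1843]
ee_rot: [0.077, 0.997, 0.0, -0.0]
force: [0.5, -0.2, -0.8]
gripper_width: 0.0114
```

jog_arm:
  motion:
    - [-0.2,0,0,0,0,0]
    - [-0.2,0,0,0,0,0]
    - [0,0,0,0,0,0]
    - [0,0,0,0,0,0]

```text
clock: 56.07
ee_pos: [0.5563, 0.0876, 0.1845]
ee_rot: [0.077, 0.997, -0.0, 0.0]
force: [0.4, -0.1, -0.9]
gripper_width: 0.0116
```

jog_arm:
  motion:
    - [-0.2,0,0,0,0,0]
    - [0,0,0,0,0,0]
    - [0,0,0,0,0,0]

```text
clock: 56.32
ee_pos: [0.5584, 0.0873, 0.1845]
ee_rot: [0.077, 0.997, -0.0, 0.0]
force: [0.3, -0.1, -2.1]
gripper_width: 0.0113
```

jog_arm:
  motion:
    - [-0.2,0,0,0,0,0]
    - [0,0,0,0,0,0]
    - [0,0,0,0,0,0]

```text
clock: 56.57
ee_pos: [0.5602, 0.087, 0.1844]
ee_rot: [0.077, 0.997, 0.0, -0.0]
force: [-0.6, -0.2, -0.8]
gripper_width: 0.0111
```

jog_arm:
  motion:
    - [-0.2,0,0,0,0,0]
    - [0,0,0,0,0,0]
    - [0,0,0,0,0,0]

```text
clock: 56.82
ee_pos: [0.5602, 0.0871, 0.1839]
ee_rot: [0.077, 0.997, 0.0, -0.002]
force: [-5.2, 1.0, 0.1]
gripper_width: 0.011
```

jog_arm:
  motion:
    - [0.2,0,0,0,0,0]
    - [0.22,0,0,0,0,0]
    - [0,0,0,0,0,0]
    - [0,0,0,0,0,0]

```text
clock: 57.15
ee_pos: [0.559, 0.0871, 0.1848]
ee_rot: [0.077, 0.997, -0.0, 0.001]
force: [-0.4, 0.7, -0.7]
gripper_width: 0.0112
```

jog_arm:
  motion:
    - [0,0,0.2,0,0,0]
    - [0,0,0.2,0,0,0]
    - [0,0,0.2,0,0,0]
    - [0,0,0.2,0,0,0]
    - [0,0,0,0,0,0]
    - [0,0,0,0,0,0]

```text
clock: 57.65
ee_pos: [0.5581, 0.0873, 0.1763]
ee_rot: [0.077, 0.997, -0.0, -0.0]
force: [0.4, 0.0, -1.1]
gripper_width: 0.011
```

jog_arm:
  motion:
    - [0,0,0.1,0,0,0]
    - [0,0,0.1,0,0,0]
    - [0,0,0,0,0,0]
    - [0,0,0,0,0,0]

```text
clock: 57.98
ee_pos: [0.5581, 0.0874, 0.1749]
ee_rot: [0.077, 0.997, -0.0, 0.0]
force: [-1.6, -0.1, 2.7]
gripper_width: 0.0111
```

Seated. Release, rise, and check all carriers before the knob.

jog_arm:
  motion:
    - [0,0,0,0,0,0]
    - [0,0,0,0,0,0]
    - [0,0,0,0,0,0]
    - [0,0,0,0,0,0]
  jaw: -0.08

```text
clock: 58.32
ee_pos: [0.5584, 0.0873, 0.1744]
ee_rot: [0.077, 0.997, 0.0, 0.0]
force: [-0.2, 0.0, -0.7]
gripper_width: 0.0301
```

jog_arm:
  motion:
    - [0,0,-2,0,0,0]
    - [0,0,-3,0,0,0]
    - [0,0,-3,0,0,0]
    - [0,0,-3,0,0,0]
    - [0,0,-1.5,0,0,0]
    - [0,0,0,0,0,0]
    - [0,0,0,0,0,0]
    - [0,0,0,0,0,0]

```text
clock: 58.98
ee_pos: [0.5572, 0.0873, 0.298]
ee_rot: [0.077, 0.997, -0.0, -0.001]
force: [1.1, -0.5, -0.6]
gripper_width: 0.0401
```

Run:
```python
from h import *
s=r.sense(); print(np.round(s["ee_pos"],4),s["force"])
b=shot("side","t.png"); 
im,m,bl=carriers("side","blue"); print([x[0].tolist() for x in bl if 160<x[0][0]<330])
c=shot("scene","u.png")
for z in (.15,.105,.06):
    V=np.array([[-.012+a,.058+b,z+c] for a in (-.128,-.034) for b in (-.006,.006) for c in (.008,.036)]); M=R.from_euler("z",-.1545).as_matrix()
    q=proj("side",V@M.T+[.6615,.0128,0]); print(q.min(0),q.max(0))
o=np.hstack([cv2.resize(b[130:250,240:370],(433,400),interpolation=cv2.INTER_CUBIC),cv2.resize(c[170:300,180:300],(367,400),interpolation=cv2.INTER_CUBIC)]); cv2.imwrite("pics/v.png",o[:,:,::-1])
plan((.6511,-.045,.29,2.987),(.6511,-.045,.178,2.987))
```

```text
[0.5572 0.0873 0.298 ] [ 1.08018209 -0.45421825 -0.5589124 ]
[[176, 42, 89, 35, 1507], [175, 74, 86, 28, 437], [272, 171, 32, 14, 279], [272, 182, 31, 14, 273], [273, 194, 30, 14, 251]]
[270.71274385 168.22225925] [304.65993309 185.26982376]
[271.11809598 180.53036264] [304.3224599 197.268414 ]
[271.50552732 192.31504164] [304.00064269 208.75680478]
LEG [0.651, -0.045, 0.29, 2.987] 5
[-2.26, -2.33, 0.14, -0.0001, -0.0007, -0.0] x5
LEG [0.651, -0.045, 0.178, 2.987] 3
[0.0, -0.0, 3.73, 0.0, 0.0, 0.0] x3
```

View pics/v.png

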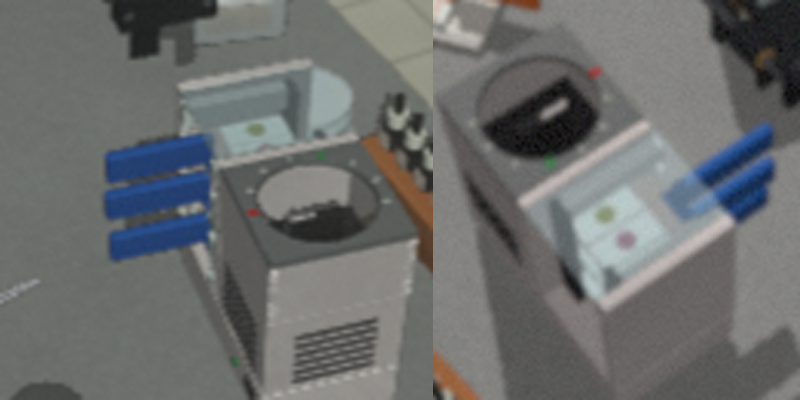

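jog_arm:
  motion:
    - [-2.26,-2.33,0,0,0,0]
    - [-2.26,-2.33,0,0,0,0]
    - [-2.26,-2.33,0,0,0,0]
    - [-2.26,-2.33,0,0,0,0]
    - [-2.26,-2.33,0,0,0,0]
    - [0,0,0,0,0,0]
    - [0,0,0,0,0,0]
    - [0,0,0,0,0,0]

```text
clock: 59.8
ee_pos: [0.651, -0.0449, 0.298]
ee_rot: [0.078, 0.997, 0.001, -0.002]
force: [-0.1, -0.7, 0.2]
gripper_width: 0.0401
```

Run:
```python
from h import *
s=r.sense(); print(np.round(s["ee_pos"],4),yawof(s))
plan((.6511,-.045,.178,2.987))
```

```text
[ 0.651  -0.0449  0.298 ] 2.9864295261626066
LEG [0.651, -0.045, 0.178, 2.987] 3
[-0.02, -0.01, 4.0, 0.0003, -0.0011, -0.0002] x3
```

jog_arm:
  motion:
    - [0,0,3,0,0,0]
    - [0,0,3,0,0,0]
    - [0,0,3,0,0,0]
    - [0,0,3,0,0,0]
    - [0,0,0,0,0,0]
    - [0,0,0,0,0,0]
    - [0,0,0,0,0,0]

```text
clock: 60.38
ee_pos: [0.6526, -0.0445, 0.1811]
ee_rot: [0.077, 0.997, -0.0, 0.001]
force: [-0.6, 0.1, -0.2]
gripper_width: 0.0397
```

jog_arm:
  motion:
    - [0,0,0,0,0,0]
    - [0,0,0,0,0,0]
    - [0,0,0,0,0,0]
    - [0,0,0,0,0,0]
    - [0,0,0,0,0,0]
    - [0,0,0,0,0,0]
    - [0,0,0,0,0,0]
  jaw: -1
  newtons: 20

```text
clock: 60.97
ee_pos: [0.652, -0.0453, 0.18]
ee_rot: [0.077, 0.997, -0.0, 0.0]
force: [-1.0, 0.1, 3.6]
gripper_width: 0.011
```

jog_arm:
  motion:
    - [0,0,0,0,0,0.1176]
    - [0,0,0,0,0,0.1176]
    - [0,0,0,0,0,0.1176]
    - [0,0,0,0,0,0.1176]
    - [0,0,0,0,0,0.1176]
    - [0,0,0,0,0,0.1176]
    - [0,0,0,0,0,0.1176]
    - [0,0,0,0,0,0.1176]

```text
clock: 61.63
ee_pos: [0.6516, -0.046, 0.18]
ee_rot: [0.523, 0.852, -0.001, 0.0]
force: [-1.1, -1.9, 2.4]
gripper_width: 0.0111
```

jog_arm:
  motion:
    - [0,0,0,0,0,0.1176]
    - [0,0,0,0,0,0.1176]
    - [0,0,0,0,0,0.1176]
    - [0,0,0,0,0,0.1176]
    - [0,0,0,0,0,0.1176]
    - [0,0,0,0,0,0.1176]
    - [0,0,0,0,0,0.1176]
    - [0,0,0,0,0,0.1176]

```text
clock: 62.3
ee_pos: [0.6507, -0.046, 0.18]
ee_rot: [0.853, 0.523, -0.001, -0.0]
force: [-2.7, -1.9, 4.9]
gripper_width: 0.0112
```

jog_arm:
  motion:
    - [0,0,0,0,0,0.1176]
    - [0,0,0,0,0,0]
    - [0,0,0,0,0,0]
    - [0,0,0,0,0,0]

```text
clock: 62.63
ee_pos: [0.6507, -0.0459, 0.1799]
ee_rot: [0.88, 0.476, -0.001, -0.0]
force: [-4.4, -2.1, 5.9]
gripper_width: 0.0111
```

Run:
```python
from h import *
s=r.sense(); print(np.round(s["ee_pos"],4),yawof(s),s["gripper_width"],s["wrist_torque"])
```

```text
[ 0.6507 -0.0459  0.1799] 0.9911759675818447 0.011062118887577113 [-0.43092584  0.85529588 -0.01400855]
```

Release, rise, rotate back to look from behind with the wrist camera, as in the first knob view.

jog_arm:
  motion:
    - [0,0,0,0,0,0]
    - [0,0,0,0,0,0]
    - [0,0,0,0,0,0]
    - [0,0,0,0,0,0]
  jaw: -0.08

```text
clock: 62.97
ee_pos: [0.6521, -0.045, 0.1791]
ee_rot: [0.88, 0.474, 0.0, -0.0]
force: [-0.9, -0.1, 0.2]
gripper_width: 0.03
```

jog_arm:
  motion:
    - [0,0,-3,0,0,0]
    - [0,0,-4,0,0,0]
    - [0,0,-4,0,0,0]
    - [0,0,-4,0,0,0]
    - [0,0,-4,0,0,0]
    - [0,0,-4,0,0,0]
    - [0,0,0,0,0,0]
    - [0,0,0,0,0,0]

```text
clock: 63.63
ee_pos: [0.6533, -0.0452, 0.4131]
ee_rot: [0.88, 0.474, 0.003, 0.003]
force: [0.2, 1.1, -0.6]
gripper_width: 0.0403
```

Run:
```python
from h import *
plan((.72,-.045,.42,2.9))
```

```text
LEG [0.72, -0.045, 0.42, 2.9] 16
[[0.23,0.35,-0.04,0.0005,0.0003,-0.1195],[0.19,0.37,-0.04,0.0005,0.0003,-0.1195],[0.14,0.39,-0.04,0.0005,0.0003,-0.1195],[0.09,0.41,-0.04,0.0005,0.0003,-0.1195],[0.04,0.41,-0.04,0.0005,0.0003,-0.1195],[-0.01,0.42,-0.04,0.0005,0.0003,-0.1195],[-0.05,0.41,-0.04,0.0005,0.0003,-0.1195],[-0.1,0.4,-0.04,0.0005,0.0003,-0.1195]]
[[-0.15,0.39,-0.04,0.0005,0.0003,-0.1195],[-0.2,0.37,-0.04,0.0005,0.0003,-0.1195],[-0.24,0.34,-0.04,0.0005,0.0003,-0.1195],[-0.28,0.31,-0.04,0.0005,0.0003,-0.1195],[-0.31,0.28,-0.04,0.0005,0.0003,-0.1195],[-0.34,0.24,-0.04,0.0005,0.0003,-0.1195],[-0.37,0.19,-0.04,0.0005,0.0003,-0.1195],[-0.39,0.15,-0.04,0.0005,0.0003,-0.1195]]
```

jog_arm:
  motion:
    - [-3.5,0,0,0,0,0]
    - [-3.5,0,0,0,0,0]
    - [-3.5,0,0,0,0,0]
    - [0,0,0,0,0,0]
    - [0,0,0,0,0,0]
    - [0,0,0,0,0,0]

```text
clock: 64.13
ee_pos: [0.5938, -0.1325, 0.4079]
ee_rot: [0.881, 0.474, -0.001, -0.001]
force: [-0.3, 0.6, 0.4]
gripper_width: 0.0402
```

Run:
```python
from h import *
C=cam("wrist"); im=r.camera("wrist"); c=proj("wrist",[.6515,-.0448,.184],C)[0]; print(c)
m=(im.min(2)>190).astype(np.uint8); n,l,s,ce=cv2.connectedComponentsWithStats(m)
for i in range(1,n):
    if np.linalg.norm(ce[i]-c)<45 and s[i][4]>8:
        q=np.argwhere(l==i)[:,::-1]; P=np.array([onz("wrist",k,.184,C)[:2] for k in q]); d=P-P.mean(0); u=np.linalg.svd(d)[2][0]
        off=P.mean(0)-[.6515,-.0448]; u=u*np.sign(u@off); print(s[i].tolist(),off,"theta",(np.radians(171.15)-np.arctan2(u[1],u[0])),"by centroid",np.radians(171.15)-np.arctan2(off[1],off[0]))
x,y=c.astype(int); cv2.imwrite("pics/w.png",cv2.resize(im[max(0,y-75):y+75,max(0,x-90):x+110],None,fx=3,fy=3,interpolation=cv2.INTER_CUBIC)[:,:,::-1])
```

```text
[280.49531777  82.9666897 ]
[279, 60, 4, 22, 87] [0.00702078 0.01060276] theta 1.9942112521484772 by centroid 2.00121485148593
```

View pics/w.png

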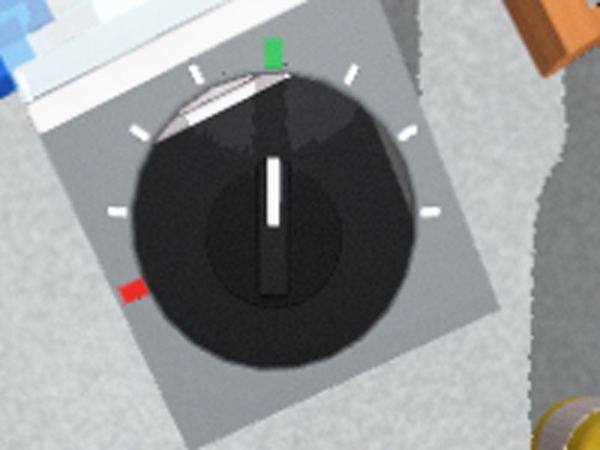

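The white pointer lies on the green mark (pointer tip at (273,160), green mark at (273,52) in the crop), and I measure θ ≈ 1.99. The arm is clear of everything, so I'm handing in.

Run:
```python
from h import *
for c in ("orange","blue"): print(c,[x[0].tolist() for x in carriers("side",c)[2] if x[0][0]>250])
for t in ("beaker","oil_bottle"): print(t,[(np.round(d["rect"]).tolist(),round(d["p"],2)) for d in r.boxes_of(t,"side")][:1])
r.hand_in()
```

```text
orange [[317, 298, 35, 31, 325], [289, 329, 36, 33, 336]]
blue [[272, 171, 32, 14, 279], [272, 182, 31, 14, 272], [273, 194, 30, 14, 249], [543, 367, 17, 35, 330]]
beaker [([246.0, 273.0, 23.0, 36.0], 0.56)]
oil_bottle [([394.0, 259.0, 26.0, 47.0], 0.82)]
the job is handed in; nothing more can be done
```

The batch is changed and handed in at about 64 s of the 210 s limit; no verdict was reported.

I turned the knob to off and laid both orange carriers on the cooling board. I then slid the three blue carriers into slots 0, 1 and 2, each to the stop, backed off about 2 mm and set down behind its lip. Last, I turned the knob to green.

**Last checks:**
- **Knob:** it measures about 1.99 rad, and the pointer lines up with the green mark in the wrist picture.
- **Blue carriers:** all three handles match where a home carrier should appear in the side camera.
- **Orange carriers:** both handles show over the board in the side camera, unmoved since they were laid down.
- **Beaker and yellow bottle:** both still show upright-sized outlines in the side camera; I did not view a picture of them at the end.

**What went wrong or disagreed:**
- **Failed grasp:** the first grip on the lower orange carrier slipped off. In the side picture the fingertips reached less far down the handle than the stated 25 mm. I gripped 10 mm lower and it held; the carrier had not moved.
- **Picture count:** I viewed 16 pictures, two over the budget of 14.

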